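# Close a two-part housing set and count it

### The job

Two open aluminium housings, one square and one long and slim, and their loose covers lie about the packing bench: put each cover fully home on the housing it fits. Then count the finished set: press the closed square housing down on the sprung counter plate until the plate is fully depressed, and leave it standing upright in the middle of the plate, plate sprung back up. The slim one stays closed on the bench; leave the odd cover and everything else where they are.

Things in the scene. Friction and masses are not known exactly. Their poses are not given: they have to be found in the camera images.
- square_housing: Square open-topped bare aluminium housing, 60 x 60 mm outside, 54 x 54 mm inside, 50 mm tall, walls 3 mm, floor 3 mm, open at the top. Origin: centre of its underside; z up, sides parallel to x and y. It starts upright on the bench.
- slim_housing: Long slim open-topped bare aluminium housing, 112 mm (x) by 50 mm (y) outside, 106 x 44 mm inside, 50 mm tall, walls 3 mm, floor 3 mm, open at the top. Origin: centre of its underside; z up, sides parallel to x and y. It starts upright on the bench.
- square_cover: Aluminium cover of the square housing, plate 59 x 59 mm. Below it a boss 10 mm deep (49 x 49 mm, lowest 5 mm 44 x 44; 2.5 mm free a side; any of 4 ways round); on it a grip lug 10 mm thick (y), 36 mm long (x), 22 mm tall. Origin: centre of the boss's underside (plate z 10 to 14, lug 14 to 36 mm); x along the lug, z up. Starts boss down. Seated: origin 40 mm above the housing's.
- slim_cover: Aluminium cover of the slim housing, plate 111 mm (x) by 49 mm (y). Below it a boss 10 mm deep (101 x 39 mm, lowest 5 mm 96 x 34; 2.5 mm free a side; either way round); on it a grip lug 10 mm thick (y), 60 mm long (x), 22 mm tall. Origin: centre of the boss's underside (plate z 10 to 14, lug 14 to 36 mm); x along the lug, z up. Starts boss down. Seated: origin 40 mm above the housing's.
- odd_cover: A third bare aluminium cover of the same make, plate 86 x 70 mm, that fits neither housing; 36 mm tall with its lug. Origin: centre of its underside. To be left alone.
- counter_top (a point): Centre of the upper face of the counter plate: a bright steel plate 86 x 86 mm, 6 mm thick, sprung above a dark steel base 112 x 112 mm that is fixed to the bench; the face is 34 mm above the bench when up. x and y along the plate's sides, z up.
- counter (a joint): Counter plate's travel in m: 0 is up, 0.010 fully depressed (about 9.5 N; it starts to move at about 4.5 N, so a closed housing standing on it does not press it).
- block: Dark steel block, 36 mm cube, bystander. Origin: centre of its underside.
- tape: Roll of brown tape lying flat, 72 mm across, 45 mm tall, bystander. Origin: centre of its underside.
- tin: Closed round steel tin, 56 mm across, 62 mm tall, bystander. Origin: centre of its underside.
- mug: White mug, 76 mm across, 85 mm tall, bystander. Origin: centre of its underside.
- wrench: Steel wrench, 160 mm long, lying on the bench beyond the rest, bystander. Origin: on the bench under its middle.
Things that resemble listed ones, but are neither listed nor needed, are in the scene too. What is shaped like the square_housing but yellow is not meant. What is shaped like the square_cover but blue is not meant.

How it is judged:
On the way, in this order (a step that is already met when the one before it is completed fails the run):
1. each cover sits fully home on its own housing, both housings upright (horizontal distance between square_cover and square_housing below 0.006 m and z of square_cover in the frame of square_housing between 0.038 and 0.042 m and (angle between the x axis of square_cover and the x axis of square_housing, either way round below 0.12 rad or angle between the x axis of square_cover and the y axis of square_housing, either way round below 0.12 rad) and angle between each of square_cover, square_housing, slim_cover, slim_housing's own z axis and vertical below 0.12 rad and horizontal distance between slim_cover and slim_housing below 0.006 m and z of slim_cover in the frame of slim_housing between 0.038 and 0.042 m and angle between the x axis of slim_cover and the x axis of slim_housing, either way round below 0.12 rad), for 0.2 s.
2. the counter plate is fully depressed by the closed square housing, both covers still home (all of step 1 and value of joint counter above 0.0088 m and contact force between square_housing and counter_base above 4 N and horizontal distance between square_housing and counter_top below 0.02 m), for 0.1 s.
At the end, for the whole second after the job is handed in: Both covers home on their own housings (centres within 6 mm, 38 to 42 mm above the housing's origin, within 0.12 rad of square and level); square housing at rest on the counter plate, within 20 mm of its middle, plate back up (under 3 mm); slim housing at rest on the bench (all of step 1 and horizontal distance between square_housing and counter_top below 0.02 m and z of square_housing in the frame of counter_top below 0.004 m and value of joint counter below 0.003 m and height (world z) of slim_housing below 0.004 m and linear speed of each of square_housing, slim_housing below 0.01 m/s); the robot touches nothing.
It fails at once if the odd cover or another bystander is moved by more than 40 mm (distance of any of odd_cover, block, tape, tin, mug, wrench from where it was at the start of the episode above 0.04 m).
It also fails if it takes over 72 s, if anything falls off the work surface, if the arm or the gripper's body presses on something with over 40 N, if the wrist force passes 120 N, or if a joint passes its speed limit or range.

### The arm

A 6-joint arm with a two-finger parallel gripper is mounted at the origin on the work surface. World frame = base frame: x ahead of the robot, y to its left, z up, the work surface at z = 0. Lengths are in m, angles in rad, forces in N, time in s.
With the tool pointing down it reaches from about 0.35 to 0.85 m from the base axis. Payload 8.1 kg.
Tool frame: the origin (TCP) lies midway between the tips of the shut fingers; the grasp point (between the pads) lies 19 mm behind it; z points along the fingers, y is the direction in which the jaws open and shut (so a half turn about z gives the same grasp; the last joint's range is limited). The gripper opens to 85 mm and grips with 20 to 120 N. Pads are 22 mm wide; open, the fingers measure 114 mm over their backs; the gripper's body (76 mm by 85 mm) begins 54 mm behind the grasp point. The pads swing forward as they close: fully open they stand 13 mm farther back than shut.
Start: joints at [-1.217, 0.13, 1.488, -0, 1.523, -0.085], TCP at [0.255, -0.543, 0.231] pointing down, gripper open.
Joint ranges: [-2.96, 2.96], [-0.89, 2.26], [0.02, 2.5], [-1.34, 4.48], [0, 2.73], [-2.66, 2.66]. Speed limits (rad/s): [2.39, 2.39, 2.79, 3.14, 3.14, 3.14].

### API

Orientations are given as a 3x3 rotation matrix whose columns are the frame's x, y, z axes.
In Python, from workcell import ctrl gives the robot as it stands.
- The arm moves only by the tool arm_command, never from a script. Its argument "deltas" is a list of rows, each a list of 7 numbers: the turn, a rotation vector about the tool's x, y, z in rad, then the shift along the tool's x, y, z in m, then the opening in per cent of the stroke, from 0 (shut) to 100 (fully open). In form: [[rx, ry, rz, dx, dy, dz, gripper], ...]. A call has 1 to 12 rows; each row shifts and turns the pose as measured when the row begins, along the tool's axes as they then stand; what a row does not reach is not made up. A row lasts 1/12 s, in which the tool goes at most 41.7 mm and 7.16 degrees, less where a joint would pass 70% of its speed; a pose out of reach is approached as far as the arm can. A call with a gripper value outside its range is refused whole. The fingers move at their own pace and stop on an object; "grip_force" is the grip in N (left out, the last holds). Time passes only in rows, so rows that do not move let the fingers close. It gives the time, the measured TCP pose, the force and the opening at its end, in the units of the state.
- ctrl.get_state(): the state, without advancing time (a new reading comes with each control period).
- ctrl.read_camera(name): name is "scene" or "top" or "wrist"; returns (picture, depth): 400x640x3 uint8, red, green, blue; 400x640 float32, m along the optical axis (not along the pixel's ray), 0 where there is no reading.
- ctrl.get_calibration(name): a dict with "mtx" (3x3 intrinsics, pixels), "R" (3x3) and "t" (3): a world point X has camera coordinates R X + t. Camera axes: x right, y down, z forward; pixel columns grow to the right and rows downward; lengths in m; the calibration is good to about 2 mm. A picture is of the moment at which its call begins: read the wrist's pose just before it. get_calibration takes no time and is no camera call; for the wrist camera it gives the pose at the moment of the call.
- ctrl.job_done(): hands the job in, once; it reports no verdict.
The state is a dict: "t": time; "joint_pos": joint angles; "dq": joint speeds; "effort": joint torques, N m; "tcp_pos": TCP position; "eef_rot": TCP orientation; "force": force on the tool from outside, world axes, zero at the start; "torque": the same for the moment, N m; "width": finger opening in m.
Only numpy, scipy, OpenCV 4.12 (cv2) and the standard library are available. Lean on these libraries where they do the work, as an engineer would, in place of code of your own. Each camera call takes 0.05 s, during which the arm holds its last target.

## Working session

There is one attempt and no reset: what is moved stays moved. The work goes in short steps, Python scripts to look and compute and a tool call to move; the robot and the scene stay as the last step left them, time stands still between calls to the robot, and variables do not carry over. Pictures are saved under pics/ and viewed, and the job is handed in when it is done.

Besides the shell and the picture viewer there is one more tool, called after "Request:" by a JSON object that holds its "name" and its "arguments". arm_command: Moves the arm, as the interface text tells. Its arguments: {"type":"object","properties":{"deltas":{"type":"array"},"grip_force":{"type":"number"}},"required":["deltas"]}

```bash
mkdir -p pics; ls
python3 - <<'E'
from workcell import ctrl
import cv2, numpy as np
np.set_printoptions(precision=4,suppress=True)
s=ctrl.get_state();print({k:s[k] for k in('t','tcp_pos','eef_rot','force','width')})
for n in('top','scene'):
    p,d=ctrl.read_camera(n);cv2.imwrite(f'pics/{n}0.png',p[:,:,::-1]);np.savez(f'{n}0.npz',p=p,d=d)
    c=ctrl.get_calibration(n);print(n,c)
E
```

```text
pics
{'t': 0.0, 'tcp_pos': array([ 0.2548, -0.5426,  0.2302]), 'eef_rot': array([[ 0.9053,  0.4249, -0.0006],
       [ 0.4249, -0.9053,  0.0018],
       [ 0.0002, -0.0019, -1.    ]]), 'force': array([ 0.2167,  0.5424, -0.1445]), 'width': 0.08516053335612732}
top {'mtx': array([[498.2785,   0.    , 319.9812],
       [  0.    , 498.2785, 201.2802],
       [  0.    ,   0.    ,   1.    ]]), 'R': array([[-0.0066, -0.9998, -0.0164],
       [-0.9959,  0.008 , -0.0903],
       [ 0.0905,  0.0158, -0.9958]]), 't': array([0.0276, 0.565 , 1.3757])}
scene {'mtx': array([[407.2309,   0.    , 321.9476],
       [  0.    , 407.2309, 203.7432],
       [  0.    ,   0.    ,   1.    ]]), 'R': array([[-0.3543,  0.9351, -0.0083],
       [ 0.7648,  0.2846, -0.578 ],
       [-0.5382, -0.2111, -0.816 ]]), 't': array([ 0.179 , -0.4114,  1.3642])}
```

View pics/top0.png

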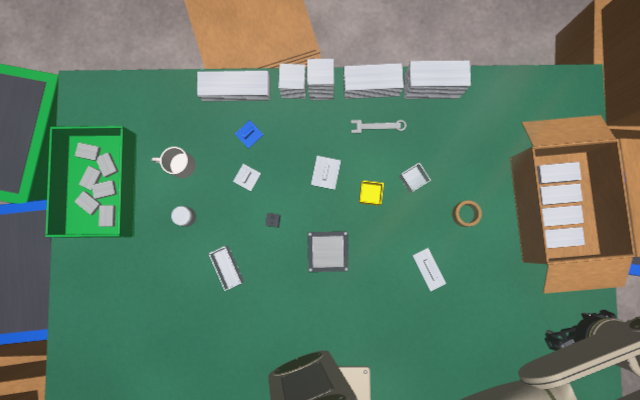

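View pics/scene0.png

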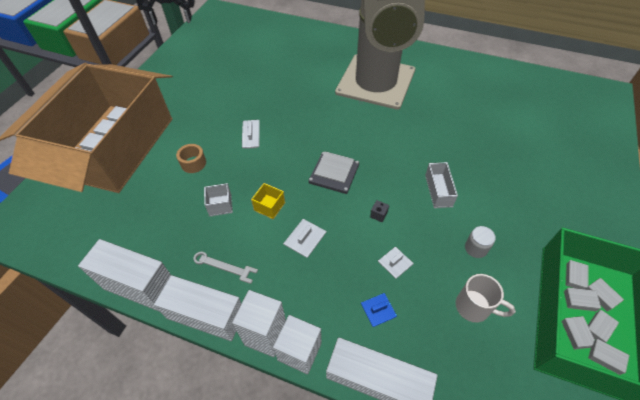

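The top view shows: square housing at (415,178), square cover (247,177), slim housing (226,268), slim cover (429,269), odd cover (326,172), counter plate (328,251), yellow and blue decoys (371,193) and (249,133). Next I'll make coarse measurements.

```bash
cat > h.py <<'E'
import numpy as np, cv2
np.set_printoptions(precision=4,suppress=True)
def ray(c,u,v,z):
    "pixel -> world point on plane z"
    C=-c['R'].T@c['t']; d=c['R'].T@np.linalg.solve(c['mtx'],np.array([u,v,1.])); return C+d*(z-C[2])/d[2]
def proj(c,X):
    p=c['mtx']@(c['R']@np.asarray(X)+c['t']); return p[:2]/p[2]
def tri(obs):
    "obs: list (c,u,v) -> least squares point"
    A=np.zeros((3,3));b=np.zeros(3)
    for c,u,v in obs:
        C=-c['R'].T@c['t']; d=c['R'].T@np.linalg.solve(c['mtx'],np.array([u,v,1.])); d/=np.linalg.norm(d)
        P=np.eye(3)-np.outer(d,d);A+=P;b+=P@C
    X=np.linalg.solve(A,b); return X
def rectw(c,cnt,z):
    "contour -> min area rect on plane z: centre, size(long,short), angle of long side (rad)"
    P=np.array([ray(c,u,v,z)[:2] for u,v in cnt.reshape(-1,2)],np.float32)
    (x,y),(w,h),a=cv2.minAreaRect(P*1000)
    a=np.deg2rad(a)
    if w<h: w,h=h,w;a+=np.pi/2
    a=(a+np.pi/2)%np.pi-np.pi/2
    return x/1000,y/1000,w,h,a
def mask(p):
    hsv=cv2.cvtColor(p,cv2.COLOR_RGB2HSV)
    return ((hsv[...,1]<70)&(hsv[...,2]>90)).astype(np.uint8)*255
E
python3 - <<'E'
from h import *
from workcell import ctrl
obj={'top':dict(sqh=(415,178),sqc=(247,177),slh=(226,268),slc=(429,269),odd=(326,172),cnt=(328,251)),
'scene':dict(sqh=(218,199),sqc=(396,263),slh=(441,186),slc=(251,133),odd=(304,238),cnt=(334,170))}
z=dict(sqh=.05,sqc=.014,slh=.05,slc=.014,odd=.014,cnt=.034)
for n in obj:
    f=np.load(n+'0.npz');p=f['p'];d=f['d'];c=ctrl.get_calibration(n);m=mask(p)
    cv2.imwrite(f'pics/m_{n}.png',m)
    cs,_=cv2.findContours(m,cv2.RETR_EXTERNAL,cv2.CHAIN_APPROX_NONE)
    for k,(u,v) in obj[n].items():
        for q in cs:
            x,y,w,h=cv2.boundingRect(q)
            if x-1<=u<=x+w and y-1<=v<=y+h and 50<cv2.contourArea(q)<4000:
                print(n,k,np.array(rectw(c,q,z[k])),cv2.contourArea(q))
p=np.load('top0.npz')['p'];cv2.imwrite('pics/z.png',cv2.resize(p[110:300,150:480],None,fx=2.4,fy=2.4,interpolation=cv2.INTER_CUBIC)[:,:,::-1])
E
```

```text
top sqh [ 0.6279 -0.2387 71.0548 61.8061 -1.0208] 527.0
top sqc [ 0.6379  0.2329 61.3802 61.3758 -0.5029] 420.0
top slh [  0.3838   0.2828 114.2436  59.3485   0.4224] 844.0
top slc [  0.3742  -0.2795 110.934   50.288    0.4449] 692.0
top odd [ 0.6501  0.0074 87.4995 72.3063 -0.2071] 723.0
top cnt [  0.4255   0.0033 110.4707 109.4427  -1.5544] 1490.0
scene sqh [ 0.6446 -0.2276 96.9731 67.6888  0.5469] 730.5
scene sqc [ 0.6396  0.2355 62.8053 62.0287 -0.5075] 586.5
scene slh [  0.4014   0.2873 145.9347  69.6349   0.4228] 1059.0
scene slc [  0.3772  -0.2743 118.2836  51.5004   0.4737] 462.0
scene odd [ 0.6519  0.0103 89.2823 73.4466 -0.2058] 889.5
scene cnt [  0.4397   0.0104 113.0048 107.7515   0.016 ] 903.5
```

View pics/z.png

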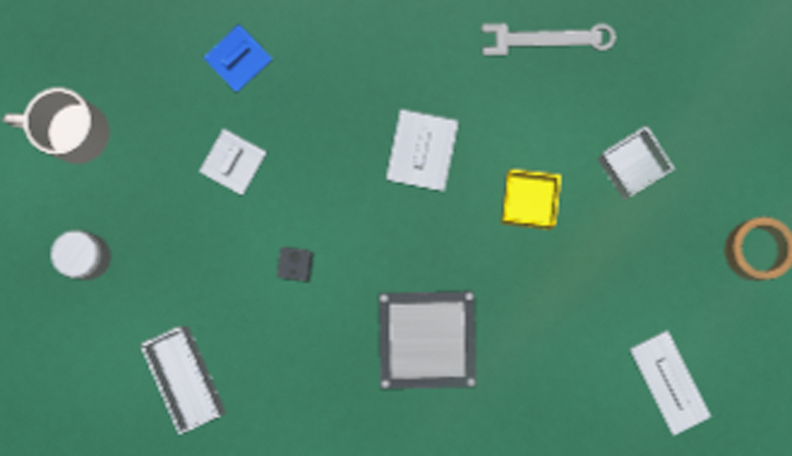

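```bash
cat > go.py <<'E'
from h import *
from workcell import ctrl
import sys
def st():
    s=ctrl.get_state();R=s['eef_rot'];yaw=np.arctan2(R[1,0],R[0,0])
    print('t %.2f tcp'%s['t'],s['tcp_pos'],'yaw %.4f'%yaw,'tilt',R[:2,2],'F',s['force'],'w %.4f'%s['width'],'q',s['joint_pos']);return s,yaw
def go(x,y,z,yaw=None):
    s,y0=st();d=s['eef_rot'].T@(np.array([x,y,z])-s['tcp_pos'])
    print('tool shift',d,'rows>=%.1f'%(np.linalg.norm(d)/.0417))
    if yaw is not None:
        a=(yaw-y0+np.pi)%(2*np.pi)-np.pi
        c,s_=np.cos(yaw),np.sin(yaw);G=np.array([[c,s_,0],[s_,-c,0],[0,0,-1]])
        r=cv2.Rodrigues(s['eef_rot'].T@G)[0].ravel()
        print('rotvec',r,'rows>=%.1f'%(np.linalg.norm(r)/.125),'after turn shift',G.T@(np.array([x,y,z])-s['tcp_pos']))
if __name__=='__main__':
    a=list(map(float,sys.argv[1:]));go(*a) if a else st()
E
python3 - <<'E'
from go import *
c=ctrl.get_calibration('wrist');s,_=st();R=s['eef_rot']
C=-c['R'].T@c['t'];print('cam in tool',R.T@(C-s['tcp_pos']),'axes cam in tool\n',R.T@c['R'].T, c['mtx'])
E
python3 go.py 0.376 -0.278 0.25 0.445
```

```text
t 0.10 tcp [ 0.2548 -0.5427  0.2304] yaw 0.4388 tilt [-0.0006  0.0016] F [ 0.3538  0.6072 -0.3752] w 0.0853 q [-1.2174  0.1311  1.4892 -0.      1.5231 -0.0854]
cam in tool [ 0.0789  0.0004 -0.1426] axes cam in tool
 [[-0.0001 -0.9515 -0.3078]
 [ 1.     -0.0004  0.0009]
 [-0.001  -0.3078  0.9515]] [[308.2589   0.     322.4123]
 [  0.     308.2589 194.9755]
 [  0.       0.       1.    ]]
t 0.10 tcp [ 0.2548 -0.5427  0.2304] yaw 0.4388 tilt [-0.0006  0.0016] F [ 0.3538  0.6072 -0.3752] w 0.0853 q [-1.2174  0.1311  1.4892 -0.      1.5231 -0.0854]
tool shift [ 0.2222 -0.1881 -0.0193] rows>=7.0
rotvec [-0.0017 -0.0001 -0.0062] rows>=0.1 after turn shift [ 0.2234 -0.1867 -0.0196]
```

Request:
{"name": "arm_command", "arguments": {"deltas": [[0,0,0,0.025,-0.021,0.006,100],[0,0,0,0.025,-0.021,0.006,100],[0,0,0,0.025,-0.021,0.006,100],[0,0,0,0.025,-0.021,0.006,100],[0,0,0,0.025,-0.021,0.006,100],[0,0,0,0.025,-0.021,0.006,100],[0,0,0,0.025,-0.021,0.006,100],[0,0,0,0.025,-0.021,0.006,100],[0,0,0,0.022,-0.02,0.006,100],[0,0,0,0,0,0,100]]}}

```text
t: 0.93
tcp_pos: [0.3764, -0.2663, 0.1682]
eef_rot: [[0.908, 0.419, -0.006], [0.419, -0.908, 0.008], [-0.002, -0.01, -1.0]]
force: [0.5, -1.1, -0.2]
width: 0.0852
```

```bash
cat > look.py <<'E'
from go import *
def look(name):
    s,y=st();c=ctrl.get_calibration('wrist');p,d=ctrl.read_camera('wrist')
    cv2.imwrite(f'pics/{name}.png',p[:,:,::-1]);np.savez(f'{name}.npz',p=p,d=d,**c);return p,d,c
if __name__=='__main__': look(sys.argv[1])
E
python3 look.py w1
```

```text
t 0.93 tcp [ 0.3764 -0.2663  0.1682] yaw 0.4320 tilt [-0.0058  0.008 ] F [ 0.5222 -1.1135 -0.2085] w 0.0852 q [-0.7286 -0.2064  1.9323  0.0021  1.4254  0.4099]
```

View pics/w1.png

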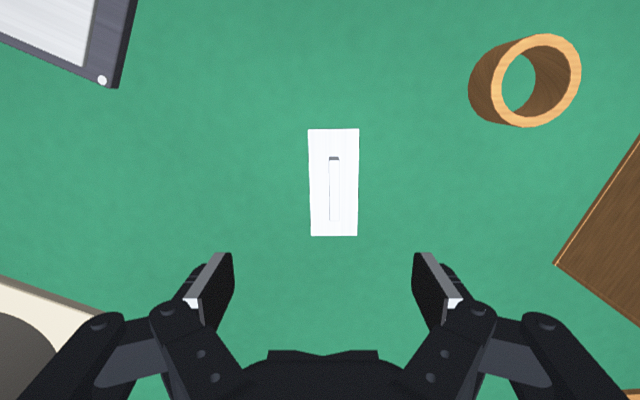

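The wrist picture shows the slim cover, plate corners about (308,129) to (357,236), lug from (334,157) to (334,222). I'll measure it.

```bash
cat > meas.py <<'E'
from go import *
def blob(p,u,v,thr=None):
    m=mask(p) if thr is None else thr
    cs,_=cv2.findContours(m,cv2.RETR_EXTERNAL,cv2.CHAIN_APPROX_NONE)
    best=[q for q in cs if cv2.contourArea(q)>200 and cv2.pointPolygonTest(q,(u,v),False)>=0]
    return best[0] if best else None
def quad(cnt):
    "sub-pixel-ish corners: approx quad then line fits"
    r=cv2.boxPoints(cv2.minAreaRect(cnt))
    P=cnt.reshape(-1,2).astype(float);h=cv2.convexHull(cnt)
    for e in np.linspace(.02,.15,27):
        a=cv2.approxPolyDP(h,e*cv2.arcLength(h,True),True)
        if len(a)==4:break
    a=a.reshape(-1,2).astype(float);L=[]
    for i in range(4):
        A,B=a[i],a[(i+1)%4];t=(B-A)/np.linalg.norm(B-A);n=np.array([-t[1],t[0]])
        s=(P-A)@t;d=abs((P-A)@n);k=(d<3)&(s>.15*np.linalg.norm(B-A))&(s<.85*np.linalg.norm(B-A))
        vx,vy,x,y=cv2.fitLine(P[k].astype(np.float32),cv2.DIST_HUBER,0,.01,.01).ravel();L.append((vx,vy,x,y))
    out=[]
    for i in range(4):
        v1x,v1y,x1,y1=L[i-1];v2x,v2y,x2,y2=L[i]
        k=np.linalg.solve([[v1x,-v2x],[v1y,-v2y]],[x2-x1,y2-y1]);out.append((x1+k[0]*v1x,y1+k[0]*v1y))
    return np.array(out)
def quadw(c,q,z):
    W=np.array([ray(c,u,v,z) for u,v in q]);e=np.roll(W,-1,0)-W
    L=np.linalg.norm(e,axis=1)*1000;ang=np.arctan2(e[:,1],e[:,0])
    print('quad px',q.round(1).tolist());print('corners',W[:,:2].tolist());print('centre',W.mean(0)[:2],'sides',L,'ang',(ang+np.pi/2)%np.pi-np.pi/2);return W
E
cat > m1.py <<'E'
from meas import *
n,u,v,z=sys.argv[1],*map(float,sys.argv[2:5])
f=np.load(n+'.npz');q=quad(blob(f['p'],u,v));quadw(f,q,z)
i,j=int(v),int(u);X=f['R'].T@(np.linalg.solve(f['mtx'],[u,v,1])*f['d'][i,j]-f['t']);print('depth pt',X)
E
python3 m1.py w1 322 185 0.014; python3 m1.py w1 334 190 0.014|tail -1;python3 m1.py w1 280 190 0.0 2>/dev/null|tail -1
```

```text
quad px [[358.6000061035156, 129.0], [356.5, 235.0], [310.6000061035156, 235.0], [307.3999938964844, 129.0]]
corners [[0.43415662178896774, -0.27633251533999786], [0.33497662809593515, -0.3240259650785033], [0.314530441773172, -0.28014805761196926], [0.41385540500116536, -0.23239673927401758]]
centre [ 0.3744 -0.2782] sides [110.0515  48.4078 110.2072  48.3993] ang [ 0.4482 -1.1347  0.4481 -1.138 ]
depth pt [ 0.3695 -0.268   0.0138]
depth pt [ 0.3755 -0.2779  0.0352]
```

```bash
python3 go.py 0.3744 -0.2782 0.09 0.4475
python3 - <<'E'
from meas import *
f=np.load('top0.npz');c=ctrl.get_calibration('top');q=quad(blob(f['p'],429,262));g=np.load('w1.npz');qw=quad(blob(g['p'],322,185))
u=q.mean(0);w=qw.mean(0);print('two-view plate centre',tri([(c,*u),(g,*w)]))
E
```

```text
t 0.98 tcp [ 0.3759 -0.2681  0.1688] yaw 0.4325 tilt [-0.0058  0.0063] F [ 0.0151 -0.4998  0.6982] w 0.0856 q [-0.7313 -0.2057  1.9306  0.0008  1.4253  0.4069]
tool shift [-0.0054  0.0091  0.0788] rows>=1.9
rotvec [-0.0082  0.0026 -0.015 ] rows>=0.1 after turn shift [-0.0057  0.0084  0.0788]
two-view plate centre [ 0.3739 -0.2801  0.0028]
```

Request:
{"name": "arm_command", "arguments": {"deltas": [[-0.008,0.003,-0.015,-0.002,0.003,0.03,100],[0,0,0,-0.002,0.003,0.03,100],[0,0,0,-0.001,0.002,0.02,100],[0,0,0,0,0,0,100],[0,0,0,0,0,0,100]]}}

```text
t: 1.4
tcp_pos: [0.3752, -0.2814, 0.0889]
eef_rot: [[0.9, 0.435, 0.003], [0.435, -0.9, -0.005], [0.001, 0.006, -1.0]]
force: [-0.0, 0.1, 0.5]
width: 0.0854
```

```bash
python3 look.py w2;  python3 m1.py w2 318 255 0.014; python3 go.py 0.3744 -0.2782 0.018 0.4475
```

```text
t 1.40 tcp [ 0.3752 -0.2814  0.0889] yaw 0.4503 tilt [ 0.0033 -0.0051] F [-0.0239  0.0722  0.513 ] w 0.0854 q [-0.7517 -0.1155  2.0033 -0.0016  1.2479  0.3693]
quad px [[351.3999938964844, 130.0], [347.0, 270.0], [286.8999938964844, 270.0], [281.70001220703125, 130.0]]
corners [[0.43480586880018973, -0.2760974618302891], [0.3347979748838095, -0.324107602650071], [0.3139215080811334, -0.280436518507501], [0.41377641547317134, -0.23250751290284913]]
centre [ 0.3743 -0.2783] sides [110.9349  48.4044 110.7619  48.3975] ang [ 0.4476 -1.1249  0.4475 -1.1213]
depth pt [ 0.3365 -0.2973  0.0132]
t 1.45 tcp [ 0.375  -0.2813  0.0889] yaw 0.4502 tilt [ 0.0031 -0.005 ] F [-0.0577  0.5551  0.7733] w 0.0855 q [-0.7517 -0.1157  2.0035 -0.0017  1.2482  0.3694]
tool shift [ 0.0007 -0.0035  0.0709] rows>=1.7
rotvec [ 0.0058 -0.0006  0.0027] rows>=0.1 after turn shift [ 0.0008 -0.0031  0.0709]
```

View pics/w2.png

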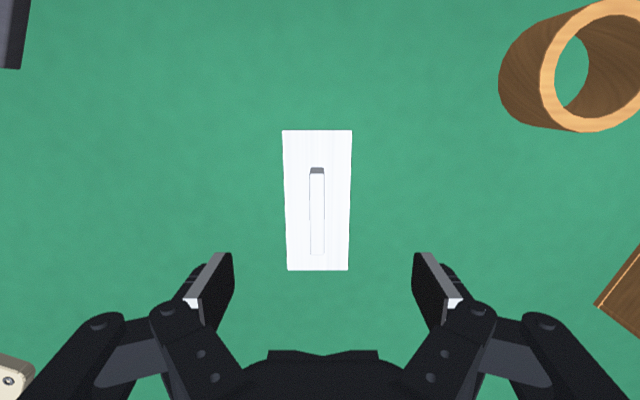

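The view agrees: the plate spans (282,130)-(347,270) and both wrist views give the same centre to 0.2 mm. Descending and gripping.

Request:
{"name": "arm_command", "arguments": {"deltas": [[0.005,0,0.002,0,-0.0015,0.025,100],[0,0,0,0,-0.001,0.025,60],[0,0,0,0,0,0.015,60],[0,0,0,0,0,0.004,40],[0,0,0,0,0,0,40]], "grip_force": 50}}

```text
t: 1.87
tcp_pos: [0.3786, -0.2862, 0.0273]
eef_rot: [[0.902, 0.431, 0.01], [0.431, -0.902, -0.01], [0.005, 0.014, -1.0]]
force: [-0.4, 0.8, -0.0]
width: 0.0387
```

```bash
python3 go.py 0.3744 -0.2782 0.018 0.4475
```

```text
t 1.87 tcp [ 0.3786 -0.2862  0.0273] yaw 0.4454 tilt [ 0.0105 -0.0101] F [-0.4168  0.7767 -0.0052] w 0.0387 q [-0.7552 -0.0152  2.0337 -0.0002  1.1086  0.3703]
tool shift [-0.0004 -0.0092  0.0092] rows>=0.3
rotvec [ 0.0136 -0.0051 -0.0021] rows>=0.1 after turn shift [-0.0003 -0.0091  0.0093]
```

Request:
{"name": "arm_command", "arguments": {"deltas": [[0.013,-0.005,-0.002,0,-0.009,0,40],[0,0,0,0,0,0,40],[0,0,0,0,0,0,40]]}}

```text
t: 2.12
tcp_pos: [0.3763, -0.2796, 0.0315]
eef_rot: [[0.902, 0.432, 0.003], [0.432, -0.902, -0.003], [0.001, 0.004, -1.0]]
force: [-0.5, -0.3, 0.0]
width: 0.0344
```

```bash
python3 go.py 0.3744 -0.2782 0.018 0.4475
```

```text
t 2.12 tcp [ 0.3763 -0.2796  0.0315] yaw 0.4470 tilt [ 0.0029 -0.003 ] F [-0.5011 -0.3486  0.0298] w 0.0344 q [-0.7483 -0.0282  2.0374 -0.0002  1.1282  0.3756]
tool shift [-0.0011 -0.0022  0.0135] rows>=0.3
rotvec [ 0.0039 -0.0013 -0.0005] rows>=0.0 after turn shift [-0.0011 -0.0021  0.0135]
```

Request:
{"name": "arm_command", "arguments": {"deltas": [[0.004,-0.001,0,-0.001,-0.002,0.007,40],[0,0,0,0,0,0.006,40],[0,0,0,0,0,0,40]]}}

```text
t: 2.37
tcp_pos: [0.3763, -0.2797, 0.0206]
eef_rot: [[0.902, 0.433, 0.004], [0.433, -0.902, -0.003], [0.002, 0.005, -1.0]]
force: [-0.4, 1.0, -0.5]
width: 0.034
```

```bash
python3 go.py 0.3744 -0.2782 0.018 0.4475
```

```text
t 2.37 tcp [ 0.3763 -0.2797  0.0206] yaw 0.4475 tilt [ 0.0042 -0.0034] F [-0.4105  0.9913 -0.5183] w 0.0340 q [-0.7488 -0.0103  2.0432  0.0004  1.1033  0.3743]
tool shift [-0.0011 -0.0022  0.0025] rows>=0.1
rotvec [ 0.0049 -0.0023  0.    ] rows>=0.0 after turn shift [-0.0011 -0.0022  0.0026]
```

Request:
{"name": "arm_command", "arguments": {"deltas": [[0.005,-0.002,0,-0.001,-0.003,0.002,40],[0,0,0,0,0,0,20],[0,0,0,0,0,0,0],[0,0,0,0,0,0,0],[0,0,0,0,0,0,0],[0,0,0,0,0,0,0]]}}

```text
t: 2.87
tcp_pos: [0.3737, -0.277, 0.0179]
eef_rot: [[0.902, 0.433, -0.001], [0.433, -0.902, 0.001], [-0.0, -0.001, -1.0]]
force: [0.2, -0.3, 0.8]
width: 0.0088
```

```bash
python3 go.py 0.3744 -0.2782 0.018 0.4475
```

```text
t 2.87 tcp [ 0.3737 -0.277   0.0179] yaw 0.4475 tilt [-0.0008  0.0011] F [ 0.222  -0.3302  0.7959] w 0.0088 q [-0.7484 -0.0091  2.0475  0.0003  1.1045  0.3747]
tool shift [ 0.0001  0.0013 -0.0001] rows>=0.0
rotvec [-0.0013  0.0002  0.    ] rows>=0.0 after turn shift [ 0.0001  0.0013 -0.0001]
```

Request:
{"name": "arm_command", "arguments": {"deltas": [[0,0,0,0,0,-0.02,0],[0,0,0,0,0,-0.035,0],[0,0,0,0,0,-0.035,0],[0,0,0,0,0,-0.03,0],[0,0,0,0,0,-0.01,0],[0,0,0,0,0,0,0]]}}

```text
t: 3.37
tcp_pos: [0.3709, -0.2746, 0.1494]
eef_rot: [[0.902, 0.433, -0.008], [0.433, -0.902, 0.007], [-0.004, -0.01, -1.0]]
force: [-0.7, -0.2, -1.0]
width: 0.0089
```

```bash
python3 go.py 0.40 0.17 0.16 0.43
```

```text
t 3.37 tcp [ 0.3709 -0.2746  0.1494] yaw 0.4474 tilt [-0.0076  0.0073] F [-0.6946 -0.2061 -0.9656] w 0.0089 q [-0.7486 -0.1876  1.9513  0.0002  1.3884  0.3747]
tool shift [ 0.2185 -0.3883 -0.0076] rows>=10.7
rotvec [-0.0099  0.0037  0.0174] rows>=0.2 after turn shift [ 0.2118 -0.392  -0.0106]
```

Request:
{"name": "arm_command", "arguments": {"deltas": [[-0.01,0.004,0.017,0.01,-0.018,-0.002,0],[0,0,0,0.018,-0.033,-0.001,0],[0,0,0,0.018,-0.033,0,0],[0,0,0,0.018,-0.033,0,0],[0,0,0,0.018,-0.033,0,0],[0,0,0,0.018,-0.033,0,0],[0,0,0,0.018,-0.033,0,0],[0,0,0,0.018,-0.033,0,0],[0,0,0,0.018,-0.033,0,0],[0,0,0,0.018,-0.033,0,0],[0,0,0,0.018,-0.033,0,0],[0,0,0,0.009,-0.015,0,0]]}}

```text
t: 4.37
tcp_pos: [0.3934, 0.1518, 0.1322]
eef_rot: [[0.914, 0.406, -0.014], [0.406, -0.914, -0.001], [-0.014, -0.005, -1.0]]
force: [0.5, -0.4, -0.7]
width: 0.009
```

```bash
python3 look.py w3; python3 go.py 0.384 0.283 0.12 0.43
```

```text
t 4.37 tcp [0.3934 0.1518 0.1322] yaw 0.4177 tilt [-0.0145 -0.0007] F [ 0.4689 -0.4488 -0.7466] w 0.0090 q [ 0.2442 -0.2882  2.0679  0.0028  1.3761  1.3968]
t 4.42 tcp [0.3933 0.1531 0.1318] yaw 0.4186 tilt [-0.0152  0.0002] F [-1.3604  1.2892 -0.909 ] w 0.0089 q [ 0.2463 -0.2863  2.0672  0.0039  1.3754  1.3978]
tool shift [ 0.0444 -0.1224  0.0119] rows>=3.1
rotvec [-0.0064  0.0138 -0.0115] rows>=0.2 after turn shift [ 0.0457 -0.1219  0.0118]
```

View pics/w3.png

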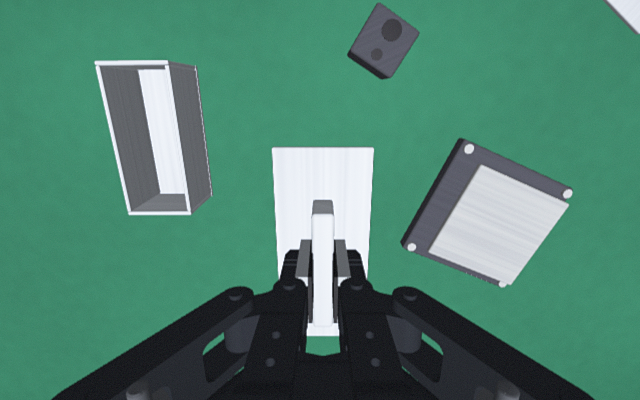

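The slim housing's rim is visible with corners about (96,62), (168,62), (190,214), (130,214), and the held cover is level at (323,210). I'll crop to pick the rim corners.

Run:
```python
from h import *
p=np.load('w3.npz')['p'];cv2.imwrite('pics/w3z.png',cv2.resize(p[55:220,85:220],None,fx=3.6,fy=3.6,interpolation=cv2.INTER_CUBIC)[:,:,::-1])
```

```text
(no output)
```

View pics/w3z.png

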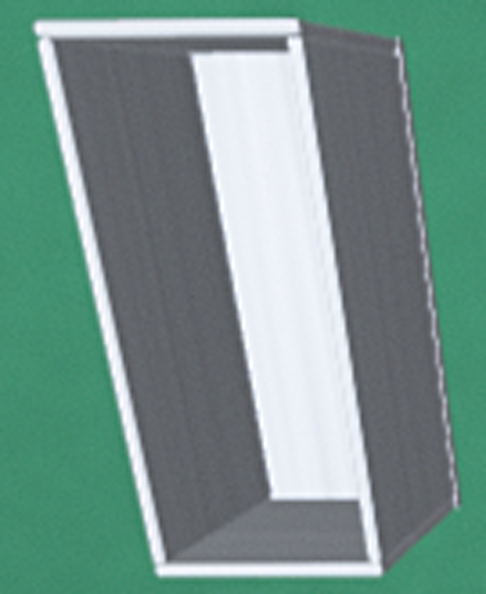

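```bash
cat > rim.py <<'E'
from meas import *
def rim(n,box,z,thr=190):
    f=np.load(n+'.npz');x0,y0,x1,y1=box;m=np.zeros(f['p'].shape[:2],np.uint8)
    m[y0:y1,x0:x1]=(f['p'].min(2)[y0:y1,x0:x1]>thr)*255
    m=cv2.morphologyEx(m,cv2.MORPH_OPEN,np.ones((2,2),np.uint8))if 0 else m
    cs,_=cv2.findContours(m,cv2.RETR_EXTERNAL,cv2.CHAIN_APPROX_NONE);q=max(cs,key=lambda k:cv2.boundingRect(k)[2]*cv2.boundingRect(k)[3])
    print('bbox',cv2.boundingRect(q));Q=quad(q);return f,Q,quadw(f,Q,z)
if __name__=='__main__':
    a=sys.argv;rim(a[1],list(map(int,a[2:6])),float(a[6]),int(a[7]) if len(a)>7 else 190)
E
python3 rim.py w3 85 50 200 225 0.05
python3 - <<'E'
from meas import *
f=np.load('w3.npz');m=(f['p'].min(2)>190)[50:225,85:200]
v,u=np.where(m);v+=50;u+=85;d=f['d'][v,u]
X=(np.linalg.solve(f['mtx'],np.stack([u,v,np.ones(len(u))]))*d-f['t'][:,None]);X=f['R'].T@X
print('rim z',np.percentile(X[2],[5,25,50,75,90,95]))
# held cover plate far edge corners
print('plate corners on plane z', [ray(f,u,v,0.132+.014-.018) for u,v in((272.5,148),(374,148))])
E
```

```text
bbox (95, 60, 96, 155)
quad px [[167.10000610351562, 61.0], [189.8000030517578, 211.60000610351562], [129.60000610351562, 214.1999969482422], [95.5, 61.0]]
corners [[0.44241869117928817, 0.28711188111770564], [0.343462867446644, 0.2429021733382047], [0.32201952095424735, 0.2855287444136099], [0.4229406674597126, 0.3310593503383993]]
centre [0.3827 0.2867] sides [108.3824  47.7163 110.7164  48.0705] ang [ 0.4202 -1.1047  0.4238 -1.1536]
rim z [0.0016 0.0025 0.0032 0.0491 0.05   0.0504]
plate corners on plane z [array([0.4343, 0.1954, 0.128 ]), array([0.4539, 0.1514, 0.128 ])]
```

```bash
python3 - <<'E'
from meas import *
f=np.load('w3.npz');quadw(f,np.array([(94.8,60.5),(167.8,60.5),(191,214.5),(128.5,214.5)]),.05)
quadw(f,np.array([(272.5,148),(374,148),(374,149),(273,149)]),.128)
E
python3 go.py 0.40 0.17 0.16 0.422
```

```text
quad px [[94.8, 60.5], [167.8, 60.5], [191.0, 214.5], [128.5, 214.5]]
corners [[0.4230691201960455, 0.3315299243977199], [0.44291288335341084, 0.28675654941833906], [0.34145654151889404, 0.24138516943131266], [0.32143720116267394, 0.28629991079730793]]
centre [0.3822 0.2865] sides [ 48.9738 111.1393  49.1743 111.2421] ang [-1.1536  0.4205 -1.1515  0.4187]
quad px [[272.5, 148.0], [374.0, 148.0], [374.0, 149.0], [273.0, 149.0]]
corners [[0.43433204735632647, 0.19537287377770315], [0.45389915793766744, 0.1513556725907638], [0.4534738653057671, 0.15113904205240253], [0.43398232082556953, 0.19498461633500677]]
centre [0.4439 0.1732] sides [48.1704  0.4773 47.9829  0.5225] ang [-1.1525  0.4711 -1.1525  0.8376]
t 4.42 tcp [0.3933 0.1531 0.1318] yaw 0.4186 tilt [-0.0152  0.0002] F [-1.3604  1.2892 -0.909 ] w 0.0089 q [ 0.2463 -0.2863  2.0672  0.0039  1.3754  1.3978]
tool shift [ 0.0126 -0.0129 -0.0283] rows>=0.8
rotvec [-0.0063  0.0138 -0.0035] rows>=0.1 after turn shift [ 0.013  -0.0127 -0.0282]
```

```bash
python3 go.py 0.3822 0.2872 0.11 0.4195
```

```text
t 4.42 tcp [0.3933 0.1531 0.1318] yaw 0.4186 tilt [-0.0152  0.0002] F [-1.3604  1.2892 -0.909 ] w 0.0089 q [ 0.2463 -0.2863  2.0672  0.0039  1.3754  1.3978]
tool shift [ 0.0446 -0.1269  0.022 ] rows>=3.3
rotvec [-0.0063  0.0138 -0.001 ] rows>=0.1 after turn shift [ 0.0445 -0.127   0.0218]
```

Request:
{"name": "arm_command", "arguments": {"deltas": [[-0.006,0.014,0,0.011,-0.031,0,0],[0,0,0,0.011,-0.031,0,0],[0,0,0,0.011,-0.031,0,0],[0,0,0,0.008,-0.024,0,0],[0,0,0,0,0,0,0],[0,0,0,0,0,0,0]]}}

```text
t: 4.92
tcp_pos: [0.3772, 0.2806, 0.1186]
eef_rot: [[0.913, 0.407, -0.012], [0.407, -0.913, -0.007], [-0.014, 0.001, -1.0]]
force: [0.9, -0.3, -0.3]
width: 0.0084
```

```bash
python3 look.py w4;python3 go.py 0.3822 0.2872 0.09 0.4195
```

```text
t 4.92 tcp [0.3772 0.2806 0.1186] yaw 0.4194 tilt [-0.0119 -0.0068] F [ 0.922  -0.2683 -0.3456] w 0.0084 q [ 0.5303 -0.1277  1.9566  0.0002  1.3264  1.6816]
t 4.97 tcp [0.377  0.2802 0.1184] yaw 0.4187 tilt [-0.0126 -0.0068] F [-0.3953  0.3768 -0.8367] w 0.0087 q [ 0.5295 -0.1281  1.9574  0.0005  1.3265  1.6815]
tool shift [ 0.008  -0.0043  0.0282] rows>=0.7
rotvec [ 0.0011  0.0143 -0.0007] rows>=0.1 after turn shift [ 0.0076 -0.0043  0.0284]
```

View pics/w4.png

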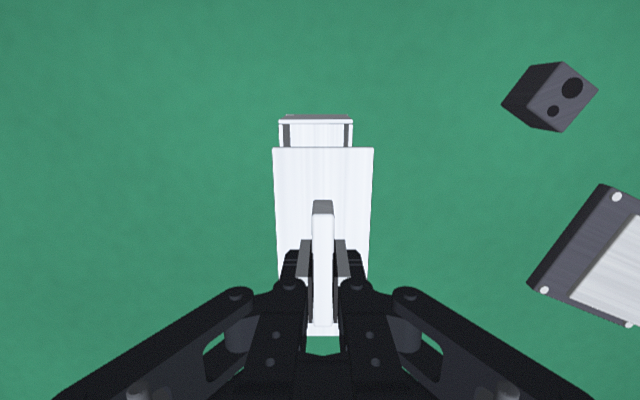

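The held cover sits over the housing, whose far rim edge shows at v≈120 from u≈279 to 353. I'll zoom to check the lateral alignment.

Run:
```python
from meas import *
f=np.load('w4.npz');p=f['p'];cv2.imwrite('pics/w4z.png',cv2.resize(p[105:165,265:385],None,fx=6,fy=6,interpolation=cv2.INTER_CUBIC)[:,:,::-1])
for v in(121,127,135,150):print(v,p[v,270:384].min(1).tolist())
print(p[108:150,300].min(1).tolist())
```

```text
121 [68, 73, 70, 67, 69, 66, 64, 91, 187, 251, 244, 242, 242, 242, 243, 242, 243, 242, 242, 241, 240, 241, 242, 240, 240, 242, 241, 241, 241, 242, 240, 241, 240, 240, 240, 240, 241, 241, 240, 240, 240, 239, 239, 240, 239, 239, 239, 239, 238, 239, 239, 238, 239, 239, 238, 238, 238, 238, 238, 238, 239, 237, 238, 239, 239, 238, 238, 238, 238, 238, 239, 238, 238, 238, 237, 239, 239, 239, 239, 237, 240, 247, 235, 90, 60, 68, 69, 67, 69, 70, 63, 65, 67, 64, 69, 69, 69, 68, 68, 69, 71, 70, 69, 71, 69, 68, 65, 72, 69, 67, 71, 69, 69, 64]
127 [72, 71, 67, 69, 70, 67, 67, 67, 129, 246, 246, 242, 215, 104, 96, 99, 101, 96, 92, 133, 248, 240, 238, 237, 238, 237, 239, 240, 238, 238, 236, 239, 242, 242, 241, 241, 240, 239, 238, 239, 238, 240, 240, 237, 234, 236, 237, 236, 237, 239, 240, 241, 238, 237, 240, 241, 242, 238, 238, 240, 238, 236, 236, 235, 239, 238, 235, 235, 238, 240, 237, 237, 243, 245, 112, 87, 96, 98, 130, 240, 246, 247, 230, 83, 61, 65, 69, 68, 65, 69, 68, 66, 65, 71, 71, 70, 69, 69, 69, 65, 70, 65, 68, 68, 68, 67, 69, 70, 63, 70, 66, 70, 70, 68]
135 [72, 71, 74, 71, 71, 68, 65, 64
[... 564 characters left out ...]
 233, 235, 239, 238, 238, 238, 238, 237, 236, 235, 235, 237, 238, 238, 240, 239, 238, 237, 236, 238, 239, 238, 236, 234, 236, 236, 237, 238, 239, 237, 236, 235, 236, 235, 235, 236, 238, 239, 239, 238, 235, 239, 241, 243, 240, 241, 239, 237, 238, 239, 240, 239, 239, 239, 238, 236, 237, 235, 236, 238, 238, 236, 234, 233, 234, 235, 237, 240, 240, 240, 241, 241, 239, 239, 240, 241, 242, 243, 240, 241, 241, 243, 244, 243, 242, 240, 239, 239, 239, 241, 235, 89, 59, 66, 69, 68, 66, 66, 66, 69, 68]
[71, 68, 70, 70, 71, 74, 105, 121, 118, 114, 117, 181, 235, 240, 234, 219, 227, 237, 238, 236, 238, 236, 238, 238, 238, 238, 237, 239, 238, 238, 238, 239, 238, 238, 238, 238, 239, 241, 206, 180, 221, 235]
```

View pics/w4z.png

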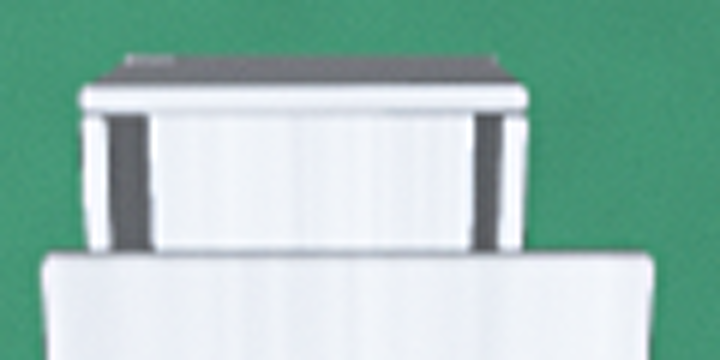

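Run:
```python
from meas import *
f=np.load('w4.npz')
yaw=.4195;ax=np.array([np.cos(yaw),np.sin(yaw)])
r=[ray(f,u,118.7,.05) for u in(277.7,352.9)];m=(r[0]+r[1])[:2]/2;print('rim far',r,np.linalg.norm(r[0]-r[1]),'housing centre',m-.056*ax)
# cover: in tool frame; tcp
R=np.array([[0.913,0.407,-0.012],[0.407,-0.913,-0.007],[-0.014,0.001,-1.0]]);tcp=np.array([.3772,.2806,.1186])
for zt in(-0.004+.008,.004-.0):pass
h=.1186-.004
r=[ray(f,u,147.7,h-.014*.055) for u in(271.0,373.6)];m=(r[0]+r[1])/2;print('w',np.linalg.norm(r[0]-r[1]),'edge mid in tool',R.T@(m-tcp))
```

```text
rim far [array([0.4231, 0.3328, 0.05  ]), array([0.4434, 0.2872, 0.05  ])] 0.04992710847830914 housing centre [0.3821 0.2872]
w 0.048865975771708946 edge mid in tool [0.0551 0.0005 0.004 ]
```

```bash
python3 go.py 0.3823 0.2876 0.085 0.4195
```

```text
t 4.97 tcp [0.377  0.2802 0.1184] yaw 0.4187 tilt [-0.0126 -0.0068] F [-0.3953  0.3768 -0.8367] w 0.0087 q [ 0.5295 -0.1281  1.9574  0.0005  1.3265  1.6815]
tool shift [ 0.0083 -0.0046  0.0332] rows>=0.8
rotvec [ 0.0011  0.0143 -0.0007] rows>=0.1 after turn shift [ 0.0079 -0.0046  0.0334]
```

Request:
{"name": "arm_command", "arguments": {"deltas": [[0.001,0.014,0,0.008,-0.004,0.012,0],[0,0,0,0,0,0.012,0],[0,0,0,0,0,0.008,0],[0,0,0,0,0,0,0]]}}

```text
t: 5.3
tcp_pos: [0.3817, 0.2832, 0.0814]
eef_rot: [[0.915, 0.405, -0.003], [0.404, -0.915, -0.003], [-0.004, 0.002, -1.0]]
force: [0.4, 0.4, -1.2]
width: 0.009
```

```bash
python3 go.py 0.3823 0.2876 0.07 0.4195
```

```text
t 5.30 tcp [0.3817 0.2832 0.0814] yaw 0.4164 tilt [-0.0034 -0.0032] F [ 0.4045  0.4287 -1.1691] w 0.0090 q [ 0.5312 -0.0767  1.9821 -0.0011  1.2407  1.6859]
tool shift [ 0.0024 -0.0038  0.0114] rows>=0.3
rotvec [ 0.0016  0.0044 -0.0031] rows>=0.0 after turn shift [ 0.0023 -0.0038  0.0114]
```

Request:
{"name": "arm_command", "arguments": {"deltas": [[0.002,0.004,-0.003,0.002,-0.004,0.003,0],[0,0,0,0,0,0.002,0],[0,0,0,0,0,0,0]]}}

```text
t: 5.55
tcp_pos: [0.3814, 0.2858, 0.0749]
eef_rot: [[0.914, 0.405, -0.003], [0.405, -0.914, -0.001], [-0.003, -0.0, -1.0]]
force: [0.0, 0.1, -1.6]
width: 0.0087
```

```bash
python3 go.py 0.3823 0.2876 0.07 0.4195
```

```text
t 5.55 tcp [0.3814 0.2858 0.0749] yaw 0.4171 tilt [-0.0027 -0.0012] F [ 0.042   0.1078 -1.6319] w 0.0087 q [ 0.5351 -0.0659  1.9848  0.0004  1.2256  1.6886]
tool shift [ 0.0016 -0.0013  0.0049] rows>=0.1
rotvec [-0.      0.003  -0.0024] rows>=0.0 after turn shift [ 0.0016 -0.0013  0.0049]
```

Request:
{"name": "arm_command", "arguments": {"deltas": [[0,0.003,-0.002,0.0015,-0.0015,0.003,0],[0,0,0,0.0003,-0.0003,0.004,0],[0,0,0,0,0,0.002,0]]}}

```text
t: 5.8
tcp_pos: [0.3836, 0.2887, 0.0668]
eef_rot: [[0.913, 0.407, 0.003], [0.407, -0.914, 0.002], [0.003, -0.0, -1.0]]
force: [0.0, -0.4, -1.0]
width: 0.009
```

```bash
python3 go.py 0.3823 0.2876 0.058 0.4195
```

```text
t 5.80 tcp [0.3836 0.2887 0.0668] yaw 0.4190 tilt [0.0027 0.0015] F [ 0.0129 -0.4165 -0.9673] w 0.0090 q [ 0.5385 -0.0507  1.9866 -0.0001  1.2026  1.6903]
tool shift [-0.0016  0.0005  0.0088] rows>=0.2
rotvec [-0.0003 -0.0031 -0.0005] rows>=0.0 after turn shift [-0.0016  0.0005  0.0088]
```

Boss just entering, no contact. Continuing.

Request:
{"name": "arm_command", "arguments": {"deltas": [[0,-0.003,0,-0.0014,0.0005,0.003,0],[0,0,0,0,0,0.004,0],[0,0,0,0,0,0.002,0],[0,0,0,0,0,0.001,0]]}}

```text
t: 6.13
tcp_pos: [0.3829, 0.2881, 0.0578]
eef_rot: [[0.913, 0.407, 0.0], [0.407, -0.913, 0.0], [0.001, -0.0, -1.0]]
force: [-11.5, -6.8, 25.9]
width: 0.0089
```

```bash
python3 go.py 0.3823 0.2876 0.058 0.4195
```

```text
t 6.13 tcp [0.3829 0.2881 0.0578] yaw 0.4195 tilt [0.0004 0.0005] F [-11.458   -6.7734  25.8701] w 0.0089 q [ 0.5378 -0.0376  1.9922  0.0003  1.1865  1.689 ]
tool shift [-0.0007  0.0002 -0.0002] rows>=0.0
rotvec [-0.0003 -0.0005  0.    ] rows>=0.0 after turn shift [-0.0007  0.0002 -0.0002]
```

Request:
{"name": "arm_command", "arguments": {"deltas": [[0,0,0,0,0,0,0],[0,0,0,0,0,0,40],[0,0,0,0,0,0,40],[0,0,0,0,0,0,40],[0,0,0,0,0,-0.01,50],[0,0,0,0,0,-0.03,60],[0,0,0,0,0,-0.04,100],[0,0,0,0,0,-0.04,100],[0,0,0,-0.02,0,-0.02,100],[0,0,0,-0.02,0,0,100],[0,0,0,0,0,0,100]]}}

```text
t: 7.05
tcp_pos: [0.3439, 0.2703, 0.2069]
eef_rot: [[0.913, 0.407, -0.003], [0.407, -0.913, -0.001], [-0.003, -0.0, -1.0]]
force: [0.6, 0.1, -0.8]
width: 0.0853
```

```bash
python3 look.py w5
```

```text
t 7.05 tcp [0.3439 0.2703 0.2069] yaw 0.4192 tilt [-0.0025 -0.0011] F [ 0.6026  0.0845 -0.8221] w 0.0853 q [ 0.5485 -0.3106  1.9472  0.0004  1.5077  1.7001]
```

View pics/w5.png

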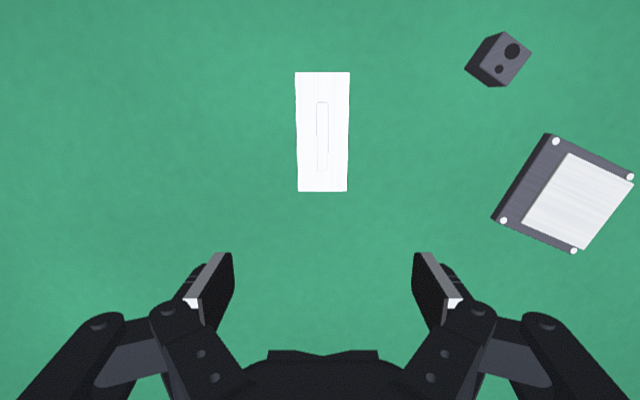

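The slim housing is closed, one clean rectangle (295,72)-(349,191). The counter plate is also visible at (578,200).

```bash
python3 m1.py w5 305 130 0.054
python3 - <<'E'
from meas import *
f=np.load('w5.npz')
for u,v in[(305,80),(340,80),(302,185),(340,185)]:
    print(f['R'].T@(np.linalg.solve(f['mtx'],[u,v,1])*f['d'][v,u]-f['t']))
cv2.imwrite('pics/w5z.png',cv2.resize(f['p'][125:260,480:640],None,fx=4,fy=4,interpolation=cv2.INTER_CUBIC)[:,:,::-1])
E
python3 go.py 0.60 0.20 0.2 2.638
```

```text
quad px [[348.70001220703125, 72.0], [346.5, 191.0], [297.6000061035156, 191.0], [294.29998779296875, 72.0]]
corners [[0.44337456858579827, 0.28823370283542377], [0.3421402323868311, 0.24236959510430667], [0.32220116912322644, 0.2871632711065821], [0.4236423280516743, 0.33252131375523974]]
centre [0.3828 0.2876] sides [111.1391  49.031  111.12    48.4846] ang [ 0.4254 -1.152   0.4205 -1.1517]
depth pt [0.3806 0.3039 0.0533]
[0.4214 0.3212 0.0537]
[0.4342 0.2925 0.0538]
[0.3299 0.2856 0.0546]
[0.3453 0.251  0.0545]
t 7.10 tcp [0.3454 0.271  0.2074] yaw 0.4191 tilt [-0.0003  0.0001] F [0.5244 0.6237 0.8778] w 0.0855 q [ 0.5482 -0.3088  1.9448  0.0002  1.5058  1.6999]
tool shift [0.2037 0.1685 0.0073] rows>=6.3
rotvec [-0.0004 -0.0001 -2.2189] rows>=17.8 after turn shift [-0.2573  0.0607  0.0074]
```

View pics/w5z.png

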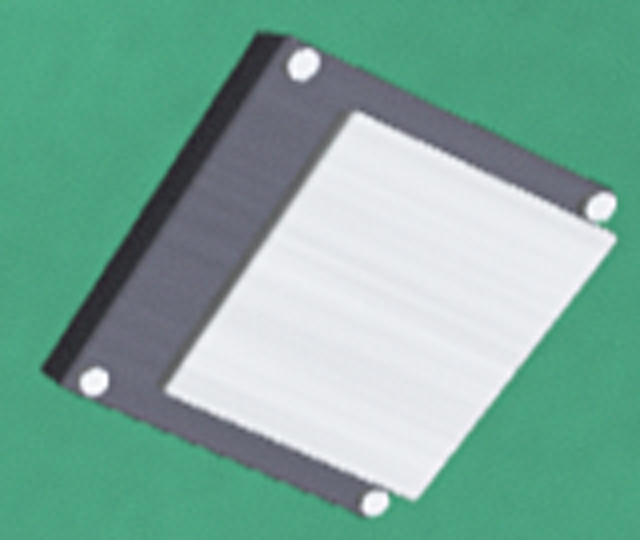

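Request:
{"name": "arm_command", "arguments": {"deltas": [[0,0,0.11,0.026,0.014,0.003,100],[0,0,0.115,0.0275,0.011,0.003,100],[0,0,0.115,0.0285,0.008,0.003,100],[0,0,0.115,0.029,0.004,0.003,100],[0,0,0.115,0.0295,0.001,0.003,100],[0,0,0.115,0.0295,-0.0025,0.003,100],[0,0,0.115,0.029,-0.006,0.003,100],[0,0,0.115,0.028,-0.009,0.003,100],[0,0,0.01,0.0275,-0.0105,0,100],[0,0,0,0.0275,-0.0105,0,100],[0,0,0,0,0,0,100],[0,0,0,0,0,0,100]]}}

```text
t: 8.1
tcp_pos: [0.6548, 0.2397, 0.1712]
eef_rot: [[0.852, -0.524, -0.007], [-0.524, -0.852, -0.0], [-0.006, 0.004, -1.0]]
force: [-0.7, 0.6, -0.3]
width: 0.0852
```

```bash
python3 look.py w6
python3 - <<'E'
from meas import *
f=np.load('w5.npz');quadw(f,np.array([(355,112),(617,238),(416,500),(165,390)])/4+[479.6,124.6],.034)
E
```

```text
t 8.10 tcp [0.6548 0.2397 0.1712] yaw -0.5516 tilt [-0.0071 -0.0005] F [-0.7013  0.6043 -0.2883] w 0.0852 q [0.2766 0.4295 1.2434 0.0015 1.4757 2.3989]
quad px [[568.4, 152.6], [633.8, 184.1], [583.6, 249.6], [520.8, 222.1]]
corners [[0.4675333122081349, 0.04723382594047115], [0.4684825484070911, -0.0378990594566877], [0.3839258767720998, -0.03938738468579206], [0.38307724244739644, 0.046248438518909196]]
centre [0.4258 0.004 ] sides [85.1382 84.5698 85.64   84.4618] ang [-1.5596  0.0176 -1.5609  0.0117]
```

View pics/w6.png

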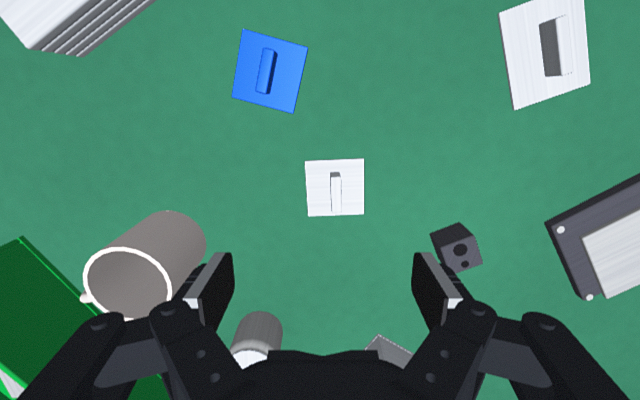

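The silver square cover is at (335,187) with its lug along the image's vertical; blue decoy at (270,70). I'll measure it.

```bash
python3 m1.py w6 318 180 0.014;python3 m1.py w6 335 200 0.014|tail -1;python3 - <<'E'
from h import *
p=np.load('w6.npz')['p'];cv2.imwrite('pics/w6z.png',cv2.resize(p[150:225,295:375],None,fx=6,fy=6,interpolation=cv2.INTER_CUBIC)[:,:,::-1])
E
```

```text
quad px [[363.0, 158.39999389648438], [363.0, 213.60000610351562], [307.70001220703125, 215.60000610351562], [304.1000061035156, 160.39999389648438]]
corners [[0.649846103987328, 0.19462512117228264], [0.5988778536762651, 0.22316817850961806], [0.6273307947937663, 0.2734096366015297], [0.6785702595661647, 0.2450769583016284]]
centre [0.6387 0.2341] sides [58.4163 57.7388 58.551  58.0557] ang [-0.5105  1.0555 -0.5051  1.0532]
depth pt [0.6543 0.244  0.0137]
depth pt [0.6343 0.2372 0.0362]
```

View pics/w6z.png

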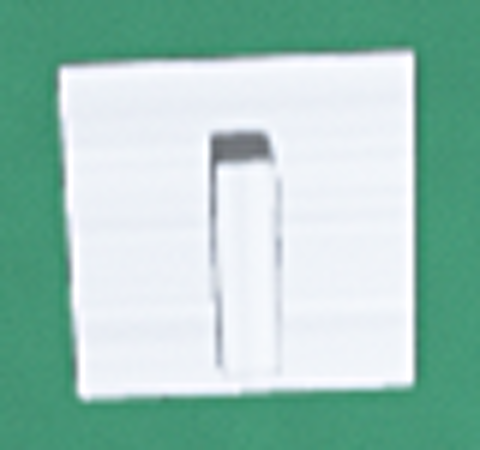

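```bash
python3 go.py 0.6387 0.2341 0.07 -0.512
```

```text
t 8.15 tcp [0.6543 0.2393 0.1707] yaw -0.5516 tilt [-0.0076 -0.0011] F [-0.8074 -0.6691  0.3606] w 0.0856 q [0.2765 0.4288 1.2451 0.001  1.4753 2.3989]
tool shift [-0.01    0.0121  0.1009] rows>=2.4
rotvec [ 0.0048  0.006  -0.0396] rows>=0.3 after turn shift [-0.0111  0.0122  0.1007]
```

Request:
{"name": "arm_command", "arguments": {"deltas": [[0.005,0.006,-0.04,-0.005,0.006,0.025,100],[0,0,0,-0.005,0.005,0.03,60],[0,0,0,0,0,0.03,50],[0,0,0,0,0,0.01,40],[0,0,0,0,0,0,40],[0,0,0,0,0,0,40]]}}

```text
t: 8.65
tcp_pos: [0.6375, 0.2371, 0.0754]
eef_rot: [[0.874, -0.485, 0.003], [-0.485, -0.874, 0.002], [0.002, -0.003, -1.0]]
force: [0.1, 0.3, 0.5]
width: 0.034
```

```bash
python3 look.py w7; python3 m1.py w7 295 180 0.014;python3 go.py 0.6387 0.2341 0.025 -0.512
```

```text
t 8.65 tcp [0.6375 0.2371 0.0754] yaw -0.5064 tilt [0.0031 0.0017] F [0.0848 0.2883 0.4911] w 0.0340 q [0.2803 0.452  1.3945 0.0008 1.2916 2.3572]
t 8.70 tcp [0.6379 0.2372 0.076 ] yaw -0.5064 tilt [0.0039 0.0019] F [ 0.0238 -0.3726 -0.0508] w 0.0341 q [0.2803 0.4517 1.3938 0.0008 1.2918 2.3572]
tool shift [0.0021 0.0025 0.051 ] rows>=1.2
rotvec [-0.0036 -0.0025  0.0057] rows>=0.1 after turn shift [0.0022 0.0023 0.051 ]Traceback (most recent call last):
  File "m1.py", line 3, in <module>
    f=np.load(n+'.npz');q=quad(blob(f['p'],u,v));quadw(f,q,z)
                          ~~~~^^^^^^^^^^^^^^^^^^
  File "meas.py", line 18, in quad
    vx,vy,x,y=cv2.fitLine(P[k].astype(np.float32),cv2.DIST_HUBER,0,.01,.01).ravel();L.append((vx,vy,x,y))
              ~~~~~~~~~~~^^^^^^^^^^^^^^^^^^^^^^^^^^^^^^^^^^^^^^^^^^^^^^^^^^
cv2.error: OpenCV(4.12.0) /io/opencv/modules/imgproc/src/linefit.cpp:50: error: (-215:Assertion failed) count > 0 in function 'fitLine2D_wods'
```

View pics/w7.png

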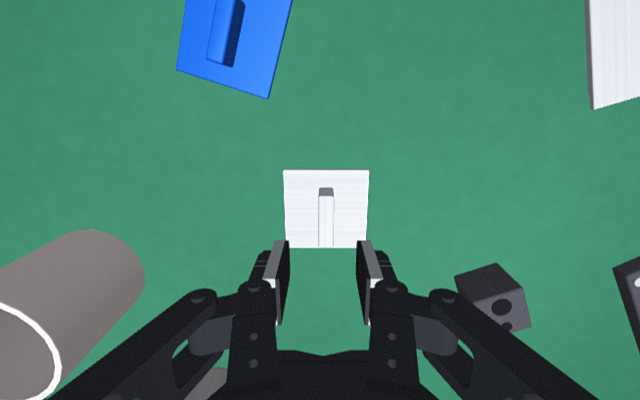

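Jaws straddle the lug line (lug u≈326, jaw middle ≈323), plate (284,170)-(367,247). Checking the centre from this second view, then descending.

Run:
```python
from meas import *
f=np.load('w7.npz');p=f['p']
m=p.min(2)>150
for v in(175,190,230):
    u=np.where(m[v,270:385])[0]+270;print(v,u.min(),u.max())
v=np.where(m[150:260,300])[0]+150;print(v.min(),v.max())
g=np.load('w6.npz');q6=np.array([[363.0,158.4],[304.1,160.4]])
q=np.array([(283.3,169.5),(369.5,169.5),(367.3,247.5),(286,247.5)]);W=quadw(f,q,.014)
print('two-view far corners',tri([(g,*q6[0]),(f,*q[1])]),tri([(g,*q6[1]),(f,*q[0])]))
```

```text
175 283 368
190 284 367
230 285 365
170 247
quad px [[283.3, 169.5], [369.5, 169.5], [367.3, 247.5], [286.0, 247.5]]
corners [[0.6779296416627203, 0.24478232117897936], [0.6496294796374666, 0.19369240050787936], [0.5977713343345978, 0.2211789022683263], [0.626715098913757, 0.27351787919814813]]
centre [0.638  0.2333] sides [58.4044 58.6922 59.8089 58.7253] ang [ 1.0649 -0.4874  1.0656 -0.5113]
two-view far corners [0.6537 0.1944 0.0292] [0.6775 0.2459 0.0088]
```

Request:
{"name": "arm_command", "arguments": {"deltas": [[-0.004,-0.002,0.005,0.002,0.002,0.018,40],[0,0,0,0,0,0.018,40],[0,0,0,0,0,0.008,40],[0,0,0,0,0,0,40]]}}

```text
t: 9.03
tcp_pos: [0.6443, 0.2362, 0.0376]
eef_rot: [[0.872, -0.489, 0.012], [-0.489, -0.872, 0.003], [0.009, -0.008, -1.0]]
force: [-0.1, -1.0, -0.4]
width: 0.0341
```

```bash
python3 go.py 0.6387 0.2341 0.018 -0.512
```

```text
t 9.03 tcp [0.6443 0.2362 0.0376] yaw -0.5115 tilt [0.0122 0.0025] F [-0.1055 -1.0385 -0.3842] w 0.0341 q [ 0.2772  0.5005  1.4041 -0.001   1.2246  2.3598]
tool shift [-0.004   0.0047  0.0196] rows>=0.5
rotvec [-0.0082 -0.0094  0.0006] rows>=0.1 after turn shift [-0.0038  0.0046  0.0196]
```

Request:
{"name": "arm_command", "arguments": {"deltas": [[-0.008,-0.009,0,-0.004,0.005,0.007,40],[0,0,0,0,0,0.007,40],[0,0,0,0,0,0.002,40],[0,0,0,0,0,0,40]]}}

```text
t: 9.37
tcp_pos: [0.6396, 0.2338, 0.0225]
eef_rot: [[0.872, -0.49, 0.002], [-0.49, -0.872, 0.0], [0.002, -0.001, -1.0]]
force: [-0.1, 0.5, 1.1]
width: 0.0344
```

```bash
python3 go.py 0.6384 0.2338 0.018 -0.512
```

```text
t 9.37 tcp [0.6396 0.2338 0.0225] yaw -0.5118 tilt [0.0022 0.0004] F [-0.0896  0.478   1.0845] w 0.0344 q [ 0.2754  0.5148  1.4148 -0.0002  1.2097  2.358 ]
tool shift [-0.001   0.0006  0.0045] rows>=0.1
rotvec [-0.0014 -0.0017  0.0002] rows>=0.0 after turn shift [-0.001   0.0006  0.0045]
```

Request:
{"name": "arm_command", "arguments": {"deltas": [[-0.001,-0.002,0,-0.001,0.0005,0.003,40],[0,0,0,0,0,0.001,20],[0,0,0,0,0,0,0],[0,0,0,0,0,0,0],[0,0,0,0,0,0,0],[0,0,0,0,0,0,0]]}}

```text
t: 9.87
tcp_pos: [0.6396, 0.2342, 0.0199]
eef_rot: [[0.872, -0.49, 0.002], [-0.49, -0.872, 0.001], [0.001, -0.002, -1.0]]
force: [0.1, 0.0, -0.7]
width: 0.0086
```

```bash
python3 go.py 0.6384 0.2338 0.018 -0.512
```

```text
t 9.87 tcp [0.6396 0.2342 0.0199] yaw -0.5119 tilt [0.0023 0.0013] F [ 0.0897  0.0401 -0.6629] w 0.0086 q [0.2755 0.5181 1.4157 0.0006 1.2053 2.3579]
tool shift [-0.0008  0.001   0.0019] rows>=0.1
rotvec [-0.0022 -0.0014  0.0001] rows>=0.0 after turn shift [-0.0008  0.001   0.0019]
```

Request:
{"name": "arm_command", "arguments": {"deltas": [[0,0,0,0,0,-0.02,0],[0,0,0,0,0,-0.035,0],[0,0,0,0,0,-0.04,0],[0,0,0,0,0,-0.035,0],[0,0,0,0,0,-0.01,0]]}}

```text
t: 10.28
tcp_pos: [0.6341, 0.2326, 0.1567]
eef_rot: [[0.872, -0.49, -0.012], [-0.49, -0.872, -0.003], [-0.009, 0.009, -1.0]]
force: [0.7, 0.3, 0.2]
width: 0.0081
```

Request:
{"name": "arm_command", "arguments": {"deltas": [[0,0,0.1,0.0138,0.031,0,0],[0,0,0.1,0.0168,0.0295,0,0],[0,0,0.1,0.0197,0.0275,0,0],[0,0,0.1,0.0223,0.0255,0,0],[0,0,0.1,0.0247,0.023,0,0],[0,0,0,0.026,0.0215,0,0],[0,0,0,0.026,0.0215,0,0],[0,0,0,0.026,0.0215,0,0],[0,0,0,0.026,0.0215,0,0],[0,0,0,0.026,0.0215,0,0],[0,0,0,0.026,0.0215,0,0],[0,0,0,0.01,0.008,0,0]]}}

```text
t: 11.28
tcp_pos: [0.5857, -0.1588, 0.1605]
eef_rot: [[0.516, -0.856, 0.0], [-0.856, -0.516, 0.001], [-0.001, -0.0, -1.0]]
force: [-0.1, -0.3, -1.0]
width: 0.0087
```

```bash
python3 go.py 0.584 -0.167 0.15 -1.02
```

```text
t 11.28 tcp [ 0.5857 -0.1588  0.1605] yaw -1.0282 tilt [0.     0.0009] F [-0.0676 -0.325  -0.954 ] w 0.0087 q [-0.3497  0.1909  1.5515  0.0009  1.3994  2.2491]
tool shift [0.0062 0.0058 0.0105] rows>=0.3
rotvec [-0.0005  0.0008 -0.0082] rows>=0.1 after turn shift [0.0061 0.0058 0.0105]
```

Request:
{"name": "arm_command", "arguments": {"deltas": [[0,0,-0.008,0,0,0,0],[0,0,0,0,0,0,0]]}}

```text
t: 11.45
tcp_pos: [0.5846, -0.1623, 0.1596]
eef_rot: [[0.519, -0.855, -0.001], [-0.855, -0.519, 0.001], [-0.001, 0.0, -1.0]]
force: [0.0, 0.3, -0.3]
width: 0.0085
```

```bash
python3 look.py w8
```

```text
t 11.45 tcp [ 0.5846 -0.1623  0.1596] yaw -1.0249 tilt [-0.0008  0.0008] F [ 0.0157  0.28   -0.3148] w 0.0085 q [-0.3555  0.192   1.552   0.0005  1.3986  2.2401]
```

View pics/w8.png

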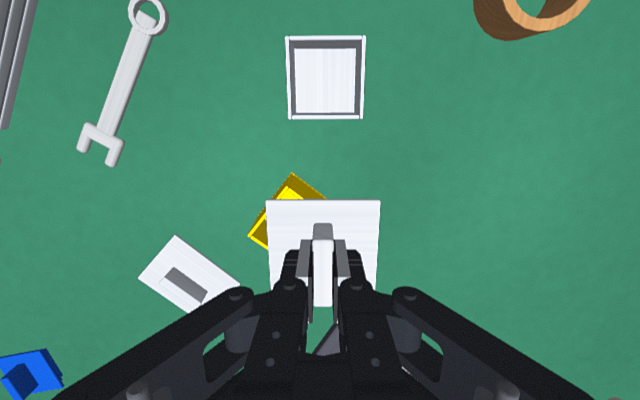

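The square housing rim is at (285,36)-(366,119), nicely aligned with the tool, and the held cover's far edge is at v≈200, u 266-380.

```bash
python3 rim.py w8 270 20 385 135 0.05
python3 - <<'E'
from meas import *
f=np.load('w8.npz');p=f['p'];m=p.min(2)
for v in(202,210):print(m[v,262:270],m[v,376:384])
print('col',m[194:210,290]); print('rim cols',m[78,280:296],m[78,355:370]);print('rim rows',m[30:46,325],m[112:124,325])
R=np.array([[0.519,-0.855,-0.001],[-0.855,-0.519,0.001],[-0.001,0,-1]]);tcp=np.array([.5846,-.1623,.1596])
r=[ray(f,u,201.5,.1596-.0199+.014) for u in(266,380)];mm=(r[0]+r[1])/2;print(np.linalg.norm(r[0]-r[1]),'edge mid tool',R.T@(mm-tcp), 'tilt in tool',[R.T@(x-tcp) for x in r])
E
```

```text
bbox (285, 36, 81, 83)
[ 72  66  79 162 244 243 240 240] [241 241 245 244 166  70  62  66]
[ 29   0   0 108 233 239 236 236] [238 238 243 234  82  54  64  64]
col [  0   0   0   0  32 122 181 230 239 241 240 239 237 236 235 234]
rim cols [ 70  65  64  68  65  60 112 246 241 229 110 100 101 102 115 195] [112  92  99  97  88 118 239 243 241 167  68  58  64  67  64]
rim rows [ 67  65  66  60  67 149 230 243 236 196 119  90  91  95  96  96] [203 109 104 202 246 245 219 128  66  65  67  65]
0.05806552972894997 edge mid tool [0.0279 0.0003 0.0059] tilt in tool [array([ 0.0279, -0.0287,  0.0059]), array([0.0279, 0.0293, 0.0059])]Traceback (most recent call last):
  File "rim.py", line 9, in <module>
    a=sys.argv;rim(a[1],list(map(int,a[2:6])),float(a[6]),int(a[7]) if len(a)>7 else 190)
               ~~~^^^^^^^^^^^^^^^^^^^^^^^^^^^^^^^^^^^^^^^^^^^^^^^^^^^^^^^^^^^^^^^^^^^^^^^
  File "rim.py", line 7, in rim
    print('bbox',cv2.boundingRect(q));Q=quad(q);return f,Q,quadw(f,Q,z)
                                        ~~~~^^^
  File "meas.py", line 18, in quad
    vx,vy,x,y=cv2.fitLine(P[k].astype(np.float32),cv2.DIST_HUBER,0,.01,.01).ravel();L.append((vx,vy,x,y))
              ~~~~~~~~~~~^^^^^^^^^^^^^^^^^^^^^^^^^^^^^^^^^^^^^^^^^^^^^^^^^^
cv2.error: OpenCV(4.12.0) /io/opencv/modules/imgproc/src/linefit.cpp:50: error: (-215:Assertion failed) count > 0 in function 'fitLine2D_wods'
```

```bash
cat > edges.py <<'E'
from meas import *
def cross(a,lvl=155):
    i=np.where(a>lvl)[0];i0,i1=i[0],i[-1]
    s=i0-(a[i0]-lvl)/(a[i0]-a[i0-1]);e=i1+(a[i1]-lvl)/(a[i1]-a[i1+1]);return s,e
def square(n,box,z,w=0.15,lvl=155):
    f=np.load(n+'.npz');m=f['p'].min(2).astype(float);x0,y0,x1,y1=box
    dx,dy=x1-x0,y1-y0;pad=10
    rows=range(int(y0+w*dy),int(y1-w*dy));cols=range(int(x0+w*dx),int(x1-w*dx))
    L=[];Rr=[];T=[];B=[]
    for v in rows:
        s,e=cross(m[v,x0-pad:x1+pad],lvl);L.append((s+x0-pad,v));Rr.append((e+x0-pad,v))
    for u in cols:
        s,e=cross(m[y0-pad:y1+pad,u],lvl);T.append((u,s+y0-pad));B.append((u,e+y0-pad))
    ln=[cv2.fitLine(np.array(k,np.float32),cv2.DIST_HUBER,0,.01,.01).ravel() for k in(T,Rr,B,L)]
    Q=[]
    for i in range(4):
        a,b=ln[i-1],ln[i];k=np.linalg.solve([[a[0],-b[0]],[a[1],-b[1]]],[b[2]-a[2],b[3]-a[3]]);Q.append(a[2:]+k[0]*a[:2])
    return f,np.array(Q),quadw(f,np.array(Q),z)
if __name__=='__main__':
    a=sys.argv;square(a[1],list(map(int,a[2:6])),float(a[6]))
E
python3 edges.py w8 285 36 366 119 0.05; python3 go.py .6270 -.2375 .12 -1.02
```

```text
quad px [[284.6000061035156, 35.400001525878906], [365.3999938964844, 34.79999923706055], [362.79998779296875, 118.5], [287.70001220703125, 118.9000015258789]]
corners [[0.6713194023138465, -0.2515110796762014], [0.6207001013630995, -0.2827463254870687], [0.5891702728821963, -0.23180599676985322], [0.6400617826667282, -0.20055075427354344]]
centre [ 0.6303 -0.2417] sides [59.4807 59.9087 59.723  59.7829] ang [ 0.5529 -1.0166  0.5508 -1.0206]
t 11.50 tcp [ 0.5847 -0.1619  0.1595] yaw -1.0247 tilt [-0.001   0.0007] F [-0.4771  0.0233 -1.6324] w 0.0089 q [-0.3547  0.192   1.5521  0.0003  1.3986  2.2407]
tool shift [0.0867 0.0031 0.0394] rows>=2.3
rotvec [ 0.0005  0.0011 -0.0047] rows>=0.0 after turn shift [0.0866 0.0035 0.0395]
```

```bash
python3 go.py .6311 -.2424 .10 -1.0188
```

```text
t 11.50 tcp [ 0.5847 -0.1619  0.1595] yaw -1.0247 tilt [-0.001   0.0007] F [-0.4771  0.0233 -1.6324] w 0.0089 q [-0.3547  0.192   1.5521  0.0003  1.3986  2.2407]
tool shift [0.093  0.0021 0.0594] rows>=2.6
rotvec [ 0.0005  0.0011 -0.0059] rows>=0.0 after turn shift [0.0929 0.0027 0.0595]
```

Request:
{"name": "arm_command", "arguments": {"deltas": [[0,0.001,-0.006,0.025,0.001,0.005,0],[0,0,0,0.028,0.001,0.015,0],[0,0,0,0.025,0,0.02,0],[0,0,0,0.012,0,0.014,0],[0,0,0,0,0,0,0],[0,0,0,0,0,0,0]]}}

```text
t: 12.0
tcp_pos: [0.636, -0.231, 0.1041]
eef_rot: [[0.534, -0.845, 0.002], [-0.845, -0.534, 0.003], [-0.001, -0.003, -1.0]]
force: [0.7, 0.7, -1.1]
width: 0.0085
```

```bash
python3 look.py w9; python3 go.py .6311 -.2424 .085 -1.0188
```

```text
t 12.00 tcp [ 0.636  -0.231   0.1041] yaw -1.0075 tilt [0.0023 0.0025] F [ 0.7396  0.7221 -1.1023] w 0.0085 q [-0.4258  0.4172  1.3845  0.0033  1.3388  2.1517]
t 12.05 tcp [ 0.6356 -0.2305  0.1039] yaw -1.0071 tilt [0.0019 0.0028] F [-0.6293  0.321  -1.987 ] w 0.0088 q [-0.4255  0.4167  1.3855  0.0034  1.3388  2.1516]
tool shift [0.0076 0.0102 0.0189] rows>=0.5
rotvec [-0.0031  0.0014  0.0117] rows>=0.1 after turn shift [0.0077 0.0101 0.0189]
```

View pics/w9.png

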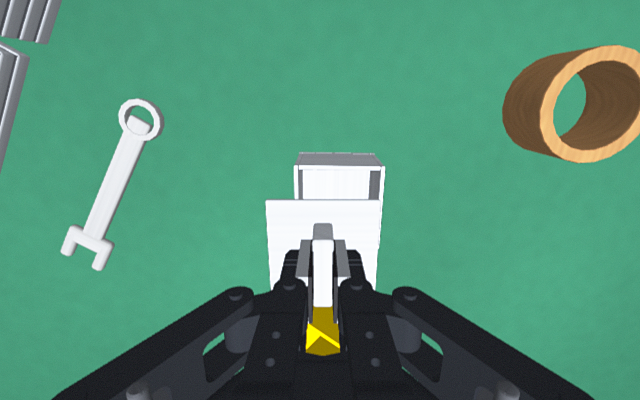

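The housing (rim at u 295-384) lies about 10 mm to the right of the held cover, agreeing with the computed correction. I'll apply it.

Request:
{"name": "arm_command", "arguments": {"deltas": [[-0.003,0.001,0.012,0.007,0.01,0.006,0],[0,0,0,0,0,0.004,0],[0,0,0,0,0,0,0],[0,0,0,0,0,0,0]]}}

```text
t: 12.38
tcp_pos: [0.6315, -0.2389, 0.0962]
eef_rot: [[0.527, -0.85, 0.002], [-0.85, -0.527, -0.001], [0.002, -0.002, -1.0]]
force: [-0.3, -0.4, -0.5]
width: 0.0087
```

```bash
python3 look.py w10; python3 go.py .6311 -.2424 .085 -1.0188
```

```text
t 12.38 tcp [ 0.6315 -0.2389  0.0962] yaw -1.0162 tilt [ 0.0023 -0.0006] F [-0.2932 -0.3574 -0.5265] w 0.0087 q [-0.4378  0.4199  1.3962  0.0004  1.3232  2.1491]
t 12.43 tcp [ 0.6316 -0.2388  0.0963] yaw -1.0161 tilt [ 0.0024 -0.0006] F [-0.1272 -0.3835 -1.1102] w 0.0085 q [-0.4377  0.4198  1.3961  0.0005  1.3233  2.1491]
tool shift [0.0028 0.0023 0.0113] rows>=0.3
rotvec [-0.0018 -0.0017  0.0027] rows>=0.0 after turn shift [0.0028 0.0023 0.0113]
```

View pics/w10.png

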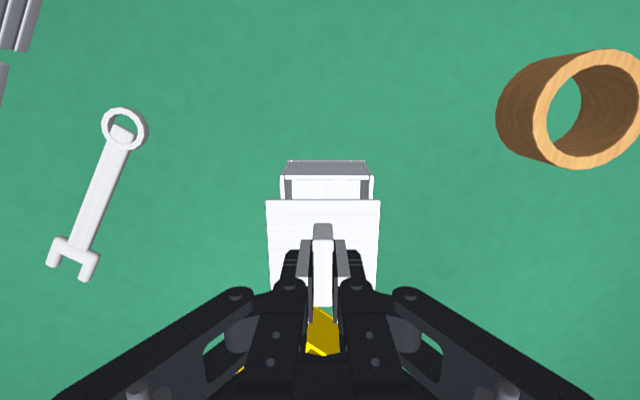

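Rim far edge at v≈176, u 280-374. I'll check the housing's centre from this view.

Run:
```python
from meas import *
f=np.load('w10.npz');m=f['p'].min(2).astype(int)
print(m[178,274:286],m[178,368:380]);print(m[190,274:286],m[190,368:380]);print(m[170:182,300],m[170:182,350])
yaw=-1.0188;ax=np.array([np.cos(yaw),np.sin(yaw)])
r=[ray(f,u,175.3,.05) for u in(279.6,374.2)];print(np.linalg.norm(r[0]-r[1]),((r[0]+r[1])/2)[:2]-.03*ax)
```

```text
[ 79  82  80  74  65 122 255 254 252 246 154 242] [246 146 251 253 254 255 104  63  74  77  79  73]
[ 77  78  82  75  73 102 222 254 251 249 196 120] [133 255 253 253 251 114  66  73  79  76  78  77]
[133 136 134 130 133 231 255 252 246 229 241 252] [134 135 134 131 127 221 252 252 249 230 236 250]
0.05966304136472603 [ 0.6299 -0.2416]
```

Request:
{"name": "arm_command", "arguments": {"deltas": [[-0.002,-0.002,0.003,0.003,0.002,0.005,0],[0,0,0,0,0,0.005,0],[0,0,0,0,0,0.003,0],[0,0,0,0,0,0,0]]}}

```text
t: 12.77
tcp_pos: [0.6322, -0.2428, 0.0839]
eef_rot: [[0.524, -0.852, 0.002], [-0.852, -0.524, -0.001], [0.002, -0.001, -1.0]]
force: [-0.7, 0.5, -0.9]
width: 0.0085
```

```bash
python3 go.py .6309 -.2423 .07 -1.0188
```

```text
t 12.77 tcp [ 0.6322 -0.2428  0.0839] yaw -1.0192 tilt [ 0.0019 -0.0009] F [-0.6891  0.5408 -0.8521] w 0.0085 q [-0.4424  0.4372  1.3974  0.      1.3049  2.1477]
tool shift [-0.0011  0.0008  0.0139] rows>=0.3
rotvec [-0.0012 -0.0017 -0.0004] rows>=0.0 after turn shift [-0.0011  0.0008  0.0139]
```

Request:
{"name": "arm_command", "arguments": {"deltas": [[-0.001,-0.002,0,-0.001,0.001,0.005,0],[0,0,0,0,0,0.005,0],[0,0,0,0,0,0.003,0],[0,0,0,0,0,0,0]]}}

```text
t: 13.1
tcp_pos: [0.6303, -0.2423, 0.0689]
eef_rot: [[0.524, -0.852, -0.001], [-0.852, -0.524, 0.001], [-0.001, 0.0, -1.0]]
force: [-0.5, -0.2, -1.3]
width: 0.0087
```

```bash
python3 go.py .6309 -.2423 .06 -1.0188
```

```text
t 13.10 tcp [ 0.6303 -0.2423  0.0689] yaw -1.0194 tilt [-0.0011  0.001 ] F [-0.4814 -0.1662 -1.3246] w 0.0087 q [-0.4431  0.4509  1.4086  0.0004  1.2834  2.147 ]
tool shift [ 0.0003 -0.0005  0.0089] rows>=0.2
rotvec [ 0.0004  0.0014 -0.0006] rows>=0.0 after turn shift [ 0.0003 -0.0005  0.0089]
```

Request:
{"name": "arm_command", "arguments": {"deltas": [[0,0.001,0,0,-0.0005,0.004,0],[0,0,0,0,0,0.004,0],[0,0,0,0,0,0.002,0],[0,0,0,0,0,0.001,0]]}}

```text
t: 13.43
tcp_pos: [0.6314, -0.2423, 0.0592]
eef_rot: [[0.524, -0.852, 0.001], [-0.852, -0.524, -0.001], [0.001, -0.0, -1.0]]
force: [-6.4, 2.8, 11.8]
width: 0.0088
```

```bash
python3 go.py .6309 -.2423 .06 -1.0188
```

```text
t 13.43 tcp [ 0.6314 -0.2423  0.0592] yaw -1.0193 tilt [ 0.0007 -0.0007] F [-6.4273  2.8132 11.8155] w 0.0088 q [-0.442   0.4619  1.413  -0.0004  1.2657  2.1482]
tool shift [-0.0003  0.0004 -0.0008] rows>=0.0
rotvec [-0.0002 -0.001  -0.0005] rows>=0.0 after turn shift [-0.0003  0.0004 -0.0008]
```

Seated. Release, back off and look.

Request:
{"name": "arm_command", "arguments": {"deltas": [[0,0,0,0,0,0,0],[0,0,0,0,0,0,40],[0,0,0,0,0,0,40],[0,0,0,0,0,0,40],[0,0,0,0,0,-0.01,50],[0,0,0,0,0,-0.03,60],[0,0,0,0,0,-0.04,100],[0,0,0,0,0,-0.03,100],[0,0,0,0,0,0,100],[0,0,0,0,0,0,100]]}}

```text
t: 14.27
tcp_pos: [0.6298, -0.2414, 0.174]
eef_rot: [[0.524, -0.852, -0.003], [-0.852, -0.524, 0.001], [-0.002, 0.002, -1.0]]
force: [0.8, 0.5, -1.1]
width: 0.0853
```

```bash
python3 look.py w11
python3 - <<'E'
from meas import *
f=np.load('w11.npz');m=f['p'].min(2)
cs,_=cv2.findContours((m>155).astype(np.uint8),0,2)
print([cv2.boundingRect(c) for c in cs if cv2.contourArea(c)>800])
E
```

```text
t 14.27 tcp [ 0.6298 -0.2414  0.174 ] yaw -1.0192 tilt [-0.003  0.001] F [ 0.7726  0.5228 -1.0949] w 0.0853 q [-0.4418  0.3628  1.3225 -0.0004  1.4595  2.1482]
[(287, 154, 69, 65), (104, 105, 80, 138)]
```

View pics/w11.png

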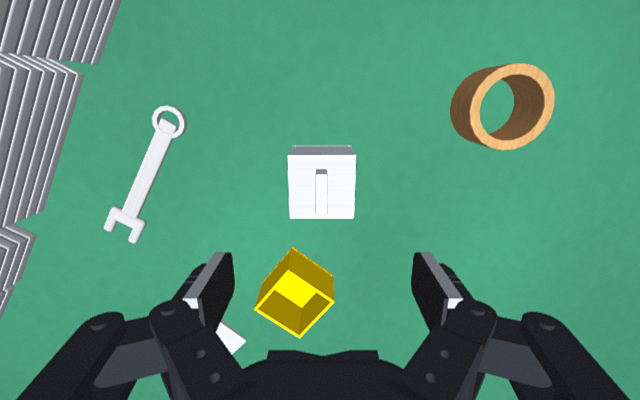

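The square housing is closed, cover plate clean at (288,154)-(355,219). I'll measure it.

```bash
python3 edges.py w11 288 155 355 218 0.054
python3 - <<'E'
from meas import *
f=np.load('w11.npz')
for u,v in[(296,162),(348,162),(296,210),(348,210),(321,200),(320,150)]:
    print(f['R'].T@(np.linalg.solve(f['mtx'],[u,v,1])*f['d'][v,u]-f['t']))
E
python3 go.py .6301 -.2417 .012 -1.0188
```

```text
quad px [[286.3999938964844, 142.89999389648438], [355.8999938964844, 158.10000610351562], [353.8999938964844, 218.5], [288.79998779296875, 218.5]]
corners [[0.6769940483292771, -0.26026234405656323], [0.6195236611360824, -0.280254769259445], [0.590077092441708, -0.23245067706514722], [0.6409636790699094, -0.20123491442810526]]
centre [ 0.6319 -0.2436] sides [60.8485 56.1456 59.6981 69.1551] ang [ 0.3348 -1.0187  0.5502 -1.0228]
[ 0.6617 -0.2501  0.0532]
[ 0.6234 -0.2738  0.0535]
[ 0.6395 -0.2117  0.0536]
[ 0.5992 -0.2366  0.054 ]
[ 0.6291 -0.2385  0.0762]
[ 0.6476 -0.2667  0.0313]
t 14.32 tcp [ 0.6305 -0.2417  0.1749] yaw -1.0191 tilt [-0.0012  0.0002] F [ 0.8706 -0.2436  1.7676] w 0.0853 q [-0.4417  0.3622  1.3215 -0.0004  1.459   2.1482]
tool shift [-0.0001  0.0002  0.1629] rows>=3.9
rotvec [ 0.0009  0.0008 -0.0003] rows>=0.0 after turn shift [-0.0002  0.0004  0.1629]
```

Request:
{"name": "arm_command", "arguments": {"deltas": [[0.001,0.001,0,0,0,0.02,100],[0,0,0,0,0,0.025,100],[0,0,0,0,0,0.025,100],[0,0,0,0,0,0.01,100],[0,0,0,0,0,0,100]]}}

```text
t: 14.73
tcp_pos: [0.631, -0.2419, 0.0926]
eef_rot: [[0.524, -0.852, 0.003], [-0.852, -0.524, -0.001], [0.002, -0.002, -1.0]]
force: [0.9, -0.2, 0.5]
width: 0.0854
```

```bash
python3 go.py .6304 -.2418 .012 -1.0188
```

```text
t 14.73 tcp [ 0.631  -0.2419  0.0926] yaw -1.0192 tilt [ 0.0026 -0.0013] F [ 0.9454 -0.1629  0.4921] w 0.0854 q [-0.4419  0.4246  1.3971 -0.      1.3171  2.148 ]
tool shift [-0.0007  0.0006  0.0806] rows>=1.9
rotvec [-0.0016 -0.0025 -0.0004] rows>=0.0 after turn shift [-0.0005  0.0005  0.0806]
```

Request:
{"name": "arm_command", "arguments": {"deltas": [[-0.001,-0.002,0,-0.001,0.001,0.015,100],[0,0,0,0,0,0.02,100],[0,0,0,0,0,0.015,100],[0,0,0,0,0,0.005,100],[0,0,0,0,0,0,100]]}}

```text
t: 15.15
tcp_pos: [0.6295, -0.2416, 0.0345]
eef_rot: [[0.524, -0.852, -0.0], [-0.852, -0.524, 0.0], [-0.0, -0.0, -1.0]]
force: [1.1, -0.1, -0.4]
width: 0.0854
```

```bash
python3 go.py .6304 -.2418 .012 -1.0188
```

```text
t 15.15 tcp [ 0.6295 -0.2416  0.0345] yaw -1.0191 tilt [-0.0001  0.0003] F [ 1.104  -0.1343 -0.4199] w 0.0854 q [-0.4426  0.4862  1.4296  0.0003  1.226   2.1472]
tool shift [ 0.0006 -0.0006  0.0225] rows>=0.5
rotvec [-0.0001  0.0003 -0.0003] rows>=0.0 after turn shift [ 0.0006 -0.0007  0.0225]
```

Request:
{"name": "arm_command", "arguments": {"deltas": [[0,0,0,0.0006,-0.0006,0.008,100],[0,0,0,0,0,0.009,100],[0,0,0,0,0,0.003,100],[0,0,0,0,0,0,100]]}}

```text
t: 15.48
tcp_pos: [0.6319, -0.2425, 0.0149]
eef_rot: [[0.524, -0.852, 0.003], [-0.852, -0.524, -0.001], [0.002, -0.002, -1.0]]
force: [-0.3, 0.1, -0.3]
width: 0.0852
```

```bash
python3 go.py .6304 -.2418 .012 -1.0188
```

```text
t 15.48 tcp [ 0.6319 -0.2425  0.0149] yaw -1.0191 tilt [ 0.0026 -0.001 ] F [-0.3095  0.1134 -0.2683] w 0.0852 q [-0.4423  0.5139  1.4316  0.0003  1.1933  2.1475]
tool shift [-0.0014  0.0009  0.0029] rows>=0.1
rotvec [-0.0017 -0.0022 -0.0003] rows>=0.0 after turn shift [-0.0014  0.0009  0.0029]
```

Request:
{"name": "arm_command", "arguments": {"deltas": [[-0.002,-0.002,0,-0.001,0.001,0.002,100],[0,0,0,0,0,0,80],[0,0,0,0,0,0,60],[0,0,0,0,0,0,40],[0,0,0,0,0,0,40],[0,0,0,0,0,0,40]], "grip_force": 60}}

```text
t: 15.98
tcp_pos: [0.6317, -0.2427, 0.0148]
eef_rot: [[0.524, -0.852, 0.002], [-0.852, -0.524, -0.002], [0.002, -0.001, -1.0]]
force: [-0.2, 0.2, -2.7]
width: 0.0592
```

```bash
python3 go.py .6304 -.2418 .16 -1.0188
```

```text
t 15.98 tcp [ 0.6317 -0.2427  0.0148] yaw -1.0191 tilt [ 0.0021 -0.0015] F [-0.2159  0.2004 -2.7039] w 0.0592 q [-0.4424  0.5138  1.4319 -0.0005  1.1933  2.1477]
tool shift [-0.0011  0.0004 -0.1452] rows>=3.5
rotvec [-0.001  -0.0024 -0.0003] rows>=0.0 after turn shift [-0.0015  0.0006 -0.1452]
```

Request:
{"name": "arm_command", "arguments": {"deltas": [[0,0,0,0,0,-0.012,40],[0,0,0,0,0,-0.025,40],[0,0,0,0,0,-0.03,40],[0,0,0,0,0,-0.03,40],[0,0,0,0,0,-0.015,40],[0,0,0,0,0,0,40]]}}

```text
t: 16.48
tcp_pos: [0.628, -0.2409, 0.1303]
eef_rot: [[0.524, -0.852, -0.006], [-0.852, -0.524, 0.002], [-0.005, 0.004, -1.0]]
force: [-0.3, -0.1, -1.7]
width: 0.0592
```

```bash
python3 look.py w12;python3 go.py .4258 .004 .12 .012
```

```text
t 16.48 tcp [ 0.628  -0.2409  0.1303] yaw -1.0191 tilt [-0.0059  0.0024] F [-0.2826 -0.1194 -1.6923] w 0.0592 q [-0.4423  0.3919  1.3673 -0.0004  1.3888  2.1476]
t 16.53 tcp [ 0.628  -0.2409  0.1293] yaw -1.0190 tilt [-0.006   0.0024] F [ 0.525  -0.2688 -1.049 ] w 0.0591 q [-0.4423  0.3928  1.3681 -0.0004  1.3871  2.1476]
tool shift [-0.3146  0.0438  0.011 ] rows>=7.6
rotvec [ 0.0008  0.0066 -1.031 ] rows>=8.2 after turn shift [-0.1993 -0.2473  0.0093]
```

View pics/w12.png

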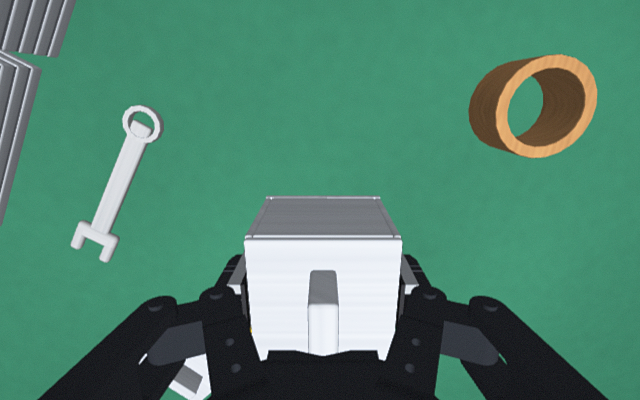

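The closed housing hangs level in the jaws, cover edge at v≈240. Moving to the counter.

Request:
{"name": "arm_command", "arguments": {"deltas": [[0,0.006,-0.1,-0.016,0.0015,0,40],[0,0,-0.11,-0.032,-0.0005,0,40],[0,0,-0.11,-0.032,-0.004,0,40],[0,0,-0.11,-0.031,-0.007,0,40],[0,0,-0.11,-0.03,-0.0105,0,40],[0,0,-0.11,-0.029,-0.014,0,40],[0,0,-0.11,-0.027,-0.017,0,40],[0,0,-0.11,-0.025,-0.02,0,40],[0,0,-0.11,-0.023,-0.0225,0,40],[0,0,0,-0.01,-0.013,0,40],[0,0,0,0,0,0,40],[0,0,0,0,0,0,40]]}}

```text
t: 17.53
tcp_pos: [0.4323, -0.0021, 0.1111]
eef_rot: [[1.0, 0.008, -0.024], [0.008, -1.0, 0.002], [-0.024, -0.002, -1.0]]
force: [0.7, -0.6, -2.7]
width: 0.0592
```

```bash
python3 go.py .4258 .004 .10 .012
```

```text
t 17.53 tcp [ 0.4323 -0.0021  0.1111] yaw 0.0084 tilt [-0.024  0.002] F [ 0.7485 -0.5781 -2.7195] w 0.0592 q [-0.1227 -0.2202  2.0524 -0.001   1.3334  1.4399]
tool shift [-0.0062 -0.0061  0.0112] rows>=0.3
rotvec [-0.0022  0.024  -0.0036] rows>=0.2 after turn shift [-0.0064 -0.0062  0.0111]
```

Request:
{"name": "arm_command", "arguments": {"deltas": [[-0.002,0.024,-0.004,-0.005,-0.006,0.008,40],[0,0,0,0,0,0.008,40],[0,0,0,0,0,0.004,40],[0,0,0,0,0,0,40]]}}

```text
t: 17.87
tcp_pos: [0.4271, 0.0023, 0.0883]
eef_rot: [[1.0, 0.01, -0.001], [0.01, -1.0, -0.001], [-0.002, 0.001, -1.0]]
force: [-0.1, -0.3, -2.9]
width: 0.0591
```

```bash
python3 look.py w13;python3 go.py .4275 .004 .055 .012
```

```text
t 17.87 tcp [0.4271 0.0023 0.0883] yaw 0.0099 tilt [-0.0015 -0.0006] F [-0.0781 -0.2844 -2.9133] w 0.0591 q [-0.1141 -0.2326  2.1069 -0.0008  1.2687  1.447 ]
t 17.92 tcp [0.4273 0.0022 0.0886] yaw 0.0098 tilt [-0.0014 -0.0006] F [-0.7215  0.2306 -2.4817] w 0.0592 q [-0.1142 -0.2326  2.1062 -0.0008  1.2693  1.447 ]
tool shift [ 0.0002 -0.0018  0.0336] rows>=0.8
rotvec [ 0.0006  0.0014 -0.0022] rows>=0.0 after turn shift [ 0.0002 -0.0018  0.0336]
```

View pics/w13.png

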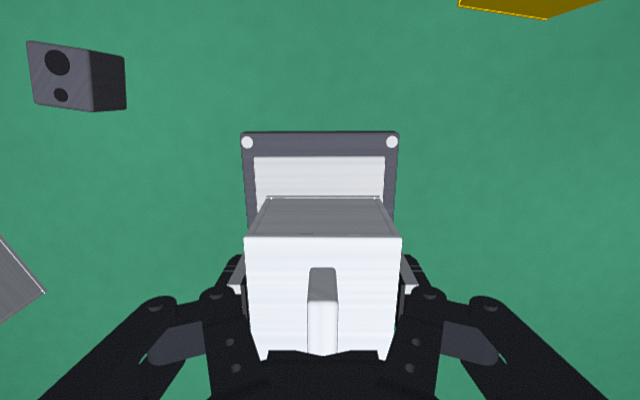

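The counter plate's far edge shows at v≈156, u 254-385, and the housing hangs centrally over it. I'll check its centre, then descend.

Run:
```python
from meas import *
f=np.load('w13.npz')
r=[ray(f,u,156,.034) for u in(253.3,385)];print(r,np.linalg.norm(r[0]-r[1]),((r[0]+r[1])/2)-[.043,.0,0])
# housing front face bottom edge (z=.0735) mid
r=[ray(f,u,197,.0735) for u in(267,379)];print(r,np.linalg.norm(r[0]-r[1]),(r[0]+r[1])/2-[.03,0,0])
```

```text
[array([0.4685, 0.0467, 0.034 ]), array([ 0.4693, -0.0382,  0.034 ])] 0.08491043449696889 [0.4259 0.0043 0.034 ]
[array([0.4539, 0.0319, 0.0735]), array([ 0.4545, -0.0283,  0.0735])] 0.06021572689485589 [0.4242 0.0018 0.0735]
```

Request:
{"name": "arm_command", "arguments": {"deltas": [[0,0.001,-0.002,0,-0.002,0.008,40],[0,0,0,0,0,0.012,40],[0,0,0,0,0,0.007,40],[0,0,0,0,0,0,40]]}}

```text
t: 18.25
tcp_pos: [0.4298, 0.0027, 0.0607]
eef_rot: [[1.0, 0.009, 0.001], [0.009, -1.0, -0.001], [0.001, 0.001, -1.0]]
force: [-0.1, 0.5, -3.1]
width: 0.059
```

```bash
python3 go.py .4275 .004 .049 .012
```

```text
t 18.25 tcp [0.4298 0.0027 0.0607] yaw 0.0090 tilt [ 0.0012 -0.0011] F [-0.0746  0.5237 -3.103 ] w 0.0590 q [-0.1124 -0.187   2.1231 -0.001   1.2042  1.4498]
tool shift [-0.0023 -0.0014  0.0117] rows>=0.3
rotvec [ 0.0011 -0.0012 -0.003 ] rows>=0.0 after turn shift [-0.0022 -0.0014  0.0117]
```

Request:
{"name": "arm_command", "arguments": {"deltas": [[0,0,-0.003,-0.002,-0.0015,0.004,40],[0,0,0,0,0,0.004,40],[0,0,0,0,0,0.002,40],[0,0,0,0,0,0.001,40]]}}

```text
t: 18.58
tcp_pos: [0.4282, 0.004, 0.0491]
eef_rot: [[1.0, 0.012, 0.001], [0.012, -1.0, -0.001], [0.001, 0.001, -1.0]]
force: [0.0, 0.2, -2.6]
width: 0.0593
```

```bash
python3 go.py .428 .004 .039 .012
```

```text
t 18.58 tcp [0.4282 0.004  0.0491] yaw 0.0118 tilt [ 0.0011 -0.0011] F [ 0.0363  0.1903 -2.6443] w 0.0593 q [-0.1097 -0.1729  2.1345 -0.0011  1.1788  1.4497]
tool shift [-0.0002 -0.      0.0101] rows>=0.2
rotvec [ 0.0011 -0.0011 -0.0002] rows>=0.0 after turn shift [-0.0002 -0.      0.0101]
```

Request:
{"name": "arm_command", "arguments": {"deltas": [[0,0,0,0,0,0.003,40],[0,0,0,0,0,0.003,40],[0,0,0,0,0,0.003,40],[0,0,0,0,0,0.002,40]]}}

```text
t: 18.92
tcp_pos: [0.4292, 0.004, 0.0393]
eef_rot: [[1.0, 0.012, 0.003], [0.012, -1.0, -0.001], [0.003, 0.001, -1.0]]
force: [-3.5, 0.3, 6.0]
width: 0.0589
```

```bash
python3 go.py .428 .004 .0388 .012
```

```text
t 18.92 tcp [0.4292 0.004  0.0393] yaw 0.0121 tilt [ 0.0028 -0.0013] F [-3.4649  0.3098  5.9841] w 0.0589 q [-0.1095 -0.1548  2.139  -0.0011  1.1544  1.4496]
tool shift [-0.0012 -0.0001  0.0004] rows>=0.0
rotvec [ 0.0014 -0.0028  0.0001] rows>=0.0 after turn shift [-0.0012 -0.0001  0.0005]
```

Request:
{"name": "arm_command", "arguments": {"deltas": [[0,0,0,0,0,0.0025,40],[0,0,0,0,0,0.0025,40],[0,0,0,0,0,0.0025,40]]}}

```text
t: 19.17
tcp_pos: [0.43, 0.004, 0.0377]
eef_rot: [[1.0, 0.013, 0.001], [0.013, -1.0, -0.001], [0.001, 0.001, -1.0]]
force: [-19.1, 1.2, 35.3]
width: 0.0594
```

```bash
python3 go.py .428 .004 .0488 .012
```

```text
t 19.17 tcp [0.43   0.004  0.0377] yaw 0.0126 tilt [ 0.001  -0.0013] F [-19.1078   1.1712  35.3328] w 0.0594 q [-0.1091 -0.1475  2.1358 -0.0013  1.1522  1.4496]
tool shift [-0.002  -0.0001 -0.0111] rows>=0.3
rotvec [ 0.0014 -0.001   0.0006] rows>=0.0 after turn shift [-0.002  -0.0001 -0.0111]
```

Request:
{"name": "arm_command", "arguments": {"deltas": [[0,0,0,0,0,0.0012,40],[0,0,0,0,0,0.0012,40],[0,0,0,0,0,0.0012,40]]}}

```text
t: 19.42
tcp_pos: [0.4318, 0.0039, 0.0378]
eef_rot: [[1.0, 0.013, 0.003], [0.013, -1.0, -0.002], [0.003, 0.002, -1.0]]
force: [-10.7, 0.6, 18.8]
width: 0.0594
```

```bash
python3 look.py w14; python3 go.py .428 .004 .0488 .012
```

```text
t 19.42 tcp [0.4318 0.0039 0.0378] yaw 0.0129 tilt [ 0.0034 -0.0017] F [-10.7027   0.5925  18.7692] w 0.0594 q [-0.1089 -0.1452  2.1334 -0.0014  1.1498  1.4496]
t 19.47 tcp [0.4318 0.0038 0.0379] yaw 0.0129 tilt [ 0.0033 -0.0017] F [-6.3148 -0.0114 11.6293] w 0.0592 q [-0.1089 -0.1451  2.1333 -0.0014  1.1499  1.4496]
tool shift [-0.0038 -0.0002 -0.0109] rows>=0.3
rotvec [ 0.0017 -0.0033  0.0009] rows>=0.0 after turn shift [-0.0038 -0.0002 -0.0109]
```

View pics/w14.png

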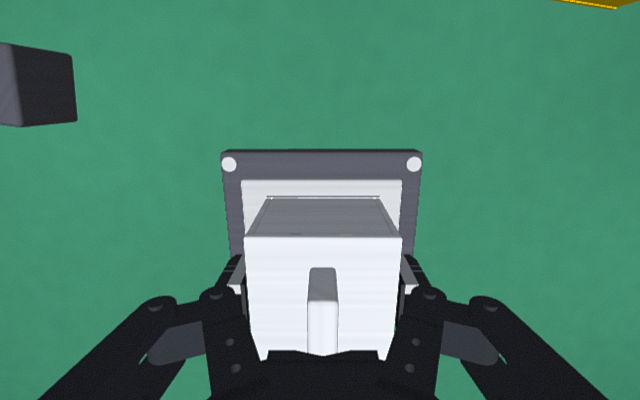

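The plate is down flush with the base, housing upright with its cover on. I'll confirm the plate height by depth, then ease up 11 mm and release.

Run:
```python
from meas import *
f=np.load('w14.npz')
for u,v in[(300,188),(350,188),(300,170),(270,260),(370,260)]:
    print(u,v,f['R'].T@(np.linalg.solve(f['mtx'],[u,v,1])*f['d'][v,u]-f['t']))
```

```text
300 188 [0.464  0.0156 0.0241]
350 188 [ 0.4642 -0.0109  0.0235]
300 170 [0.4715 0.0162 0.0141]
270 260 [0.451  0.0236 0.0768]
370 260 [ 0.4515 -0.0143  0.077 ]
```

Request:
{"name": "arm_command", "arguments": {"deltas": [[0,-0.003,0,-0.001,0,-0.003,40],[0,0,0,-0.001,0,-0.003,40],[0,0,0,-0.001,0,-0.003,40],[0,0,0,0,0,-0.001,40],[0,0,0,0,0,0,40]]}}

```text
t: 19.88
tcp_pos: [0.4315, 0.0037, 0.05]
eef_rot: [[1.0, 0.013, 0.007], [0.013, -1.0, -0.002], [0.007, 0.002, -1.0]]
force: [0.4, 0.6, -3.8]
width: 0.0594
```

```bash
python3 go.py .428 .004 .0488 .012
```

```text
t 19.88 tcp [0.4315 0.0037 0.05  ] yaw 0.0127 tilt [ 0.0067 -0.002 ] F [ 0.4418  0.5893 -3.792 ] w 0.0594 q [-0.1093 -0.1705  2.1306 -0.0013  1.1746  1.4493]
tool shift [-0.0035 -0.0003  0.0012] rows>=0.1
rotvec [ 0.002  -0.0067  0.0007] rows>=0.1 after turn shift [-0.0035 -0.0003  0.0012]
```

Request:
{"name": "arm_command", "arguments": {"deltas": [[0.002,-0.006,0,-0.003,0,0,40],[0,0,0,0,0,0.0005,40],[0,0,0,0,0,0,40]]}}

```text
t: 20.13
tcp_pos: [0.4268, 0.0037, 0.048]
eef_rot: [[1.0, 0.013, -0.002], [0.013, -1.0, 0.0], [-0.002, -0.0, -1.0]]
force: [-0.4, -0.3, -1.1]
width: 0.0595
```

```bash
python3 go.py .428 .004 .0488 .012
```

```text
t 20.13 tcp [0.4268 0.0037 0.048 ] yaw 0.0129 tilt [-0.0024  0.0002] F [-0.4495 -0.3235 -1.0736] w 0.0595 q [-0.1115 -0.1714  2.1355 -0.0001  1.1799  1.4465]
tool shift [ 0.0012 -0.0003 -0.0008] rows>=0.0
rotvec [-0.0002  0.0024  0.0009] rows>=0.0 after turn shift [ 0.0012 -0.0003 -0.0008]
```

Request:
{"name": "arm_command", "arguments": {"deltas": [[0,0,0,0,0,0,75],[0,0,0,0,0,0,90],[0,0,0,0,0,0,100],[0,0,0,0,0,0,100],[0,0,0,0,0,0,100]]}}

```text
t: 20.55
tcp_pos: [0.4269, 0.0036, 0.0479]
eef_rot: [[1.0, 0.013, -0.002], [0.013, -1.0, 0.0], [-0.002, -0.0, -1.0]]
force: [0.1, -0.0, -0.4]
width: 0.0855
```

```bash
python3 look.py w15; python3 go.py .428 .004 .0488 .012
```

```text
t 20.55 tcp [0.4269 0.0036 0.0479] yaw 0.0127 tilt [-0.0024  0.0002] F [ 0.1469 -0.0463 -0.419 ] w 0.0855 q [-0.1117 -0.1709  2.1352 -0.0001  1.1797  1.4465]
t 20.60 tcp [0.427  0.0036 0.048 ] yaw 0.0127 tilt [-0.0023  0.0001] F [0.5759 0.1299 0.0437] w 0.0855 q [-0.1116 -0.1709  2.1352 -0.0001  1.1796  1.4465]
tool shift [ 0.001  -0.0004 -0.0008] rows>=0.0
rotvec [-0.0002  0.0023  0.0007] rows>=0.0 after turn shift [ 0.0011 -0.0004 -0.0008]
```

View pics/w15.png

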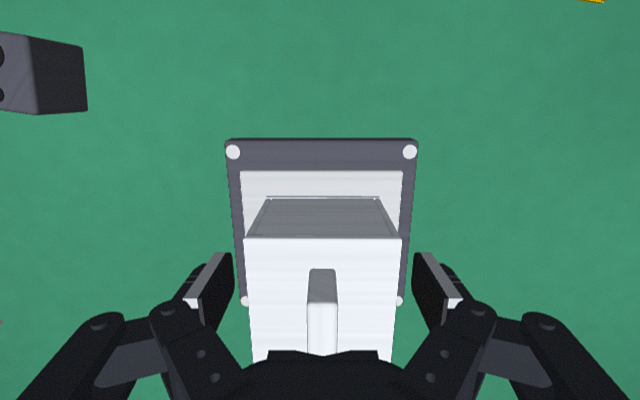

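The fingers are clear on both sides (pads at u≈220 and 425, housing 245-401). Going straight up for a final look.

Request:
{"name": "arm_command", "arguments": {"deltas": [[0,0,0,0,0,-0.01,100],[0,0,0,0,0,-0.02,100],[0,0,0,0,0,-0.03,100],[0,0,0,0,0,-0.04,100],[0,0,0,0,0,-0.04,100],[0,0,0,0,0,-0.02,100],[0,0,0,0,0,0,100],[0,0,0,0,0,0,100]]}}

```text
t: 21.27
tcp_pos: [0.4251, 0.0039, 0.2191]
eef_rot: [[1.0, 0.013, -0.004], [0.013, -1.0, 0.0], [-0.004, -0.0, -1.0]]
force: [0.1, 0.0, -0.7]
width: 0.0854
```

```bash
python3 look.py w16
python3 - <<'E'
from workcell import ctrl
import cv2,numpy as np
p,d=ctrl.read_camera('scene');cv2.imwrite('pics/scene1.png',p[:,:,::-1])
E
```

```text
t 21.27 tcp [0.4251 0.0039 0.2191] yaw 0.0128 tilt [-0.004   0.0003] F [ 0.0793  0.0246 -0.6631] w 0.0854 q [-0.1115 -0.3527  1.9579 -0.0001  1.5404  1.4465]
```

View pics/w16.png

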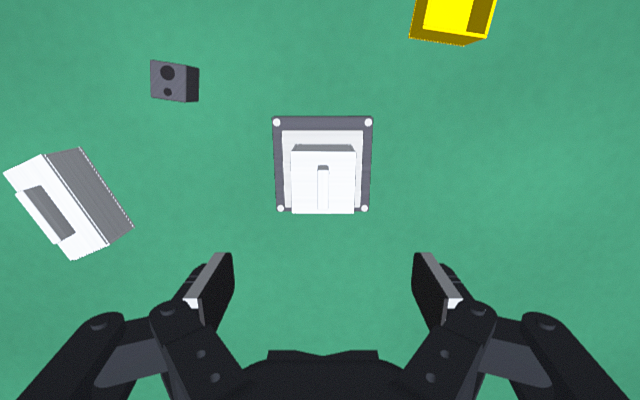

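View pics/scene1.png

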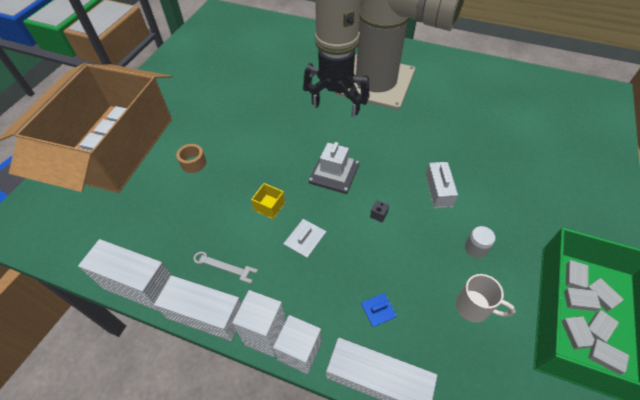

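Both housings are closed: the square one at (323,182) on the plate, and the slim one to the left at (65,205). Everything else is where it was. Last numeric check.

Run:
```python
from meas import *
f=np.load('w16.npz')
def P(u,v): return f['R'].T@(np.linalg.solve(f['mtx'],[u,v,1])*f['d'][v,u]-f['t'])
for n,u,v in[('plate',287,150),('plate',359,150),('cov',298,158),('cov',348,158),('cov',298,207),('cov',348,207),('lug',323,190),('slimcov',25,180),('slimcov',80,250)]:print(n,P(u,v))
r=[ray(f,u,v,.088) for u,v in((291.5,152),(355,152),(354,213.5),(292,213.5))];print('cover centre',np.mean(r,0))
r=[ray(f,u,131,.034) for u in(281.5,363)];print('plate far edge mid -43mm',np.mean(r,0)-[.043,0,0],np.linalg.norm(r[0]-r[1]))
```

```text
plate [0.4472 0.0416 0.0323]
plate [ 0.4483 -0.0355  0.0333]
cov [0.4498 0.0256 0.0877]
cov [ 0.4504 -0.0193  0.0879]
cov [0.403  0.0261 0.0882]
cov [ 0.4037 -0.0211  0.0884]
lug [0.4266 0.0029 0.1093]
slimcov [0.4163 0.3107 0.0536]
slimcov [0.3357 0.2731 0.0531]
cover centre [0.4261 0.0027 0.088 ]
plate far edge mid -43mm [0.4249 0.004  0.034 ] 0.08528426712629955
```

Cover top at 0.088 m (0.034 + 0.054), level, and centred within 2 mm. Handing in.

```bash
python3 -c "
from workcell import ctrl
print(ctrl.job_done())"
```

```text
the job is handed in; nothing more can be done
None
```

Both covers are home on their own housings. I pressed the closed square housing on the counter plate and left it standing in the middle of the plate. I handed the job in at about 21 s; it gave no verdict, so my own checks are all I have to go on.

- **Covers:** the slim cover's plate top measured 53–54 mm above the bench, with its centre about 0.5 mm from the housing's. On the counter, the square cover's top measured 88 mm, which is the plate's 34 mm plus 54 mm, and it was level.
- **Press:** the wrist force reached 35 N. At the bottom, depth put the plate at 24 mm, which is the full 10 mm of travel.
- **At the end:** the plate was back up, measured at 32–33 mm, and the square housing stood within 2 mm of its middle. The gripper was clear of everything. In the scene picture the odd cover and the other bystanders looked unmoved; I did not measure them.

Some height checks disagreed. Measuring plate height from two views was noisy: 3 mm for the slim cover, and 29 mm and 9 mm at two corners of the square cover, where the text says 14 mm. I relied on the depth readings, which fit the stated heights, and did no two-view height for the housings or the counter plate. The top camera's housing positions were 3–4 mm off the close-up ones because it also saw the walls, so I used the close-up views.

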